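# Re-angle a swivel work-holder and clamp it again

## Task

Turn the swivel work-holder to the new angle: loosen its clamp knob, swing the head by its upright grip until the pointer lines up with the tall slim pin (not the short fat stud), and retighten the clamp knob firmly by feel without overtightening it. Leave the other things on the bench alone.

Things in the scene. Friction and masses are not known exactly. Their poses are not given: they have to be found in the camera images.
- base: dark steel base plate of the work-holder, 280 x 260 x 12 mm, bolted down. Origin: on the bench under the head's pivot (plate from -125 to +155 mm in x, +-130 mm in y); z up. At zero head angle the head's arm points along this x. A dark lug (36 mm wide, 65 mm high, y = 55 to 117 mm) carries the clamp knob; the index pins stand near the +x edge.
- head: swivelling head: aluminium flange of radius 85 mm at 14-26 mm height, on it a small vise with a black bracket (up to 118 mm high, within 65 mm of the pivot). Turns about the vertical pivot, +-1.0 rad from the base's x. Origin on the pivot at bench height; x runs along the swing arm and pointer. Unclamped it drags about 3 N at its grip; clamped it does not yield to a sensible push.
- head_grip (a point): upright steel grip post on the swing arm, 15 mm diameter, 88 mm from the pivot, free from 38 to 100 mm above the bench; this point is on its axis at 85 mm height.
- pointer_tip (a point): tip of the 4 mm wide pointer blade at the end of the swing arm, 110 mm from the pivot, 31 mm above the bench.
- tall_pin: the angle mark to set: slim steel pin, 8 mm diameter, 32 mm tall, standing on the base plate 124 to 150 mm from the pivot, 0.5 to 0.71 rad to one side of the arm's zero direction. Origin at its foot (on the plate, 12 mm above the bench).
- short_stud: the other mark, not wanted: fat steel stud, 16 mm diameter, 12 mm tall, on the other side. Origin at its foot.
- knob_axis (a point): point on the vertical turning axis of the black clamp knob (hub radius 17 mm, on the lug, 66 to 84 mm above the bench), at 121 mm height, 70 mm from the pivot along the base's y.
- knob_grip (a point): upright black grip post at the end of the knob's crank, 15 mm diameter, 90 mm from the knob's axis, free from 84 to 136 mm above the bench; this point is on its axis at 121 mm. It can turn within a pinch. Push along its circle while turning: 7 N drag when loose, 12 to 14 N firm, above 17 N overtight. Held still after a small step it reads up to 7 N less: 8 N held still is firm, 11 N overtight.
- knob (a joint): turn of the black clamp knob from its starting place, rad; positive = anticlockwise seen from above = loosening; stops at -1.5 and +1.6. At 0 its crank points along the base's +y. Tight at the start; 1.25 rad of loosening frees the head at every angle. The thread holds by itself when let go; only if turned past firm it springs back a little, to firm.
- shoe: clamp shoe, an 18 mm steel plug under the lug that the knob presses down on the flange, 3 mm per rad; origin at the centre of its underside. From first bite to firm takes 0.4 to 0.6 rad. The flange is not even: after the head has been swung the shoe bites up to 0.9 rad earlier or later than at the start, so tighten by force. The clamping force is that between shoe and head.
- hex_nut: loose round steel nut, 22 mm diameter, 10 mm high, on the corner of the base plate; leave alone. Origin at its underside.
- driver: loose screwdriver lying on the bench beside the base's -y side; leave alone.
- wrench: loose wrench on the bench to the robot's left; leave alone.
- spray_can: green can, 64 mm diameter, 170 mm tall, on the left; leave alone.
- nut_tray: blue tray 120 x 160 x 50 mm on the right; leave alone.
- carton: cardboard carton 160 x 120 x 90 mm on the left; leave alone.
- bracket: black angle bracket 150 mm long, on the right; leave alone.

How it is judged:
On the way, in this order (a step that is already met when the one before it is completed fails the run):
1. the clamp is loosened (contact force between shoe and head below 5 N), for 0.2 s.
2. the pointer is lined up with the tall pin (y of tall_pin in the frame of head between -0.004 and 0.004 m), for 0.2 s.
At the end, for the whole second after the job is handed in: the head is at rest with the line of its pointer within 4 mm of the tall pin's axis, and the shoe is clamped on it with at least 90 N (about 10 N of push at the knob's grip post) (all of step 2 and contact force between shoe and head above 90 N and angular speed of head below 0.05 rad/s); the robot touches nothing.
It fails at once if the clamp is overtightened (shoe force above 330 N, about 17 N of push at the knob's grip post) (contact force between shoe and head above 330 N).
It fails at once if a bystander is disturbed by more than 20 mm (distance of any of hex_nut, driver, wrench, spray_can, nut_tray, carton, bracket from where it was at the start of the episode above 0.02 m).
It also fails if it takes over 72 s, if anything falls off the work surface, if the arm or the gripper's body presses on something with over 40 N, if the wrist force passes 120 N, or if a joint passes its speed limit or range.

## Robot

A 6-joint arm with a two-finger parallel gripper is mounted at the origin on the work surface. World frame = base frame: x ahead of the robot, y to its left, z up, the work surface at z = 0. Lengths are in m, angles in rad, forces in N, time in s.
With the tool pointing down it reaches from about 0.275 to 0.825 m from the base axis. Payload 5.2 kg.
Tool frame: the origin (TCP) lies midway between the tips of the shut fingers; the grasp point (between the pads) lies arm.grip_point_offset behind it (arm.grip_point_offset is the distance from the TCP to the grasp point, in m); z points along the fingers, y is the direction in which the jaws open and shut (so a half turn about z gives the same grasp; the last joint's range is limited). The gripper opens to 93 mm and grips with 3 to 60 N. Pads are 15 mm wide; open, the fingers measure 128 mm over their backs; the gripper's body (75 mm by 188 mm) begins 65 mm behind the grasp point.
Start: joints at [-1.314, 0.259, 1.535, -0, 1.348, -0.203], TCP at [0.244, -0.493, 0.183] pointing down, gripper open.
Joint ranges: [-3.14, 3.14], [-0.91, 2.08], [0.19, 2.58], [-1.22, 4.36], [0.22, 2.71], [-3.12, 3.12]. Speed limits (rad/s): [2.57, 2.57, 3.14, 3.14, 3.14, 3.14].

## Interface

Orientations are given as a rotation vector (axis times angle).
In Python, from workcell import arm gives the robot as it stands.
- The arm moves only by the shell command python3 -m jog 'ROWS' [FORCE]. ROWS is JSON, a list of rows, each an object with "fingers": the opening, from -1 (shut) to 1 (fully open); "dp": the shift along the tool's x, y, z in mm, a list of three; "delta_rot": the turn, a rotation vector about the tool's x, y, z in degrees, a list of three. A call has 1 to 8 rows; each row shifts and turns the commanded pose from where the row before left it, along the tool's axes as they then stand; what a row does not reach is not made up. A row lasts 1/8 s, in which the tool goes at most 62.5 mm and 10.7 degrees, less where a joint would pass 70% of its speed; a pose out of reach is approached as far as the arm can. A call is refused whole if a number of a shift passes 62.5 or a number of a turn 10.7, either way. A call with a gripper value outside its range is refused whole. The fingers move at their own pace and stop on an object; FORCE is the grip in N (left out, the last holds). Time passes only in rows, so rows that do not move let the fingers close. It gives the time, the measured TCP pose, the force and the opening at its end, in the units of the state.
- arm.read_state(): the state, without advancing time (a new reading comes with each control period).
- arm.get_image(name): name is "scene" or "top" or "wrist"; returns a dict with "image" (480x640x3 uint8, red, green, blue), "depth" (480x640 float32, m along the optical axis (not along the pixel's ray), 0 where there is no reading), "mtx" (3x3 intrinsics, pixels), "R" (3x3) and "t" (3): a world point X has camera coordinates R X + t. Camera axes: x right, y down, z forward; pixel columns grow to the right and rows downward; lengths in m; the calibration is good to about 2 mm. A picture is of the moment at which its call begins.
- arm.hand_in(): hands the job in, once; it reports no verdict.
The state is a dict: "time_s": time; "joint_positions": joint angles; "joint_velocities": joint speeds; "tau": joint torques, N m; "ee_pos": TCP position; "tcp_rot": TCP orientation; "ft_force": force on the tool from outside, world axes, zero at the start; "ft_torque": the same for the moment, N m; "gripper_width": finger opening in m.
Only numpy, scipy, OpenCV 4.12 (cv2) and the standard library are available. Lean on these libraries where they do the work, as an engineer would, in place of code of your own. Each camera call takes 0.05 s, during which the arm holds its last target.

## Working session

There is one attempt and no reset: what is moved stays moved. The work goes in short steps, Python scripts to look and compute and a shell command to move; the robot and the scene stay as the last step left them, time stands still between calls to the robot, and variables do not carry over. Pictures are saved under pics/ and viewed, and the job is handed in when it is done.

```bash
ls; mkdir -p pics; python3 - <<'E'
from workcell import arm
import cv2
s=arm.read_state()
for k,v in s.items(): print(k,v)
print(arm.grip_point_offset)
for n in("scene","top","wrist"):
    d=arm.get_image(n); cv2.imwrite(f"pics/{n}0.png",d["image"][:,:,::-1]); print(n,d["mtx"].tolist(),d["R"].round(3).tolist(),d["t"].round(3))
E
```

```text
pics
time_s 0.0
joint_positions [-1.31379076e+00  2.59299757e-01  1.53605819e+00  8.69526420e-06
  1.34795988e+00 -2.02812548e-01]
joint_velocities [-0.00027991 -0.00086807  0.00139096 -0.00076177 -0.00081757 -0.00115889]
tau [ 4.76556652e-04 -4.37302351e+01 -2.83998728e+01  7.18387915e-02
  4.12780931e-02 -1.34736092e-04]
ee_pos [ 0.24394882 -0.49228995  0.182351  ]
tcp_rot [-3.05724961e+00 -7.15538318e-01  6.00737047e-05]
ft_force [-0.38737192 -0.48499339  0.34663191]
ft_torque [ 0.02510311 -0.0111586  -0.0150693 ]
gripper_width 0.09308476896856237
0.0188
scene [[470.77040386565255, 0.0, 317.08095263740597], [0.0, 470.77040386565255, 238.5648685573386], [0.0, 0.0, 1.0]] [[-0.837, 0.547, 0.0], [0.398, 0.61, -0.685], [-0.375, -0.573, -0.729]] [ 0.432 -0.144  1.646]
top [[573.3065155939036, 0.0, 327.57042083104676], [0.0, 573.3065155939036, 235.9205607704027], [0.0, 0.0, 1.0]] [[0.016, -1.0, -0.002], [-0.99, -0.016, -0.137], [0.137, 0.004, -0.991]] [-0.002  0.559  1.409]
wrist [[376.06959526317263, 0.0, 320.37540832646306], [0.0, 376.06959526317263, 242.12452246578323], [0.0, 0.0, 1.0]] [[0.444, -0.896, -0.001], [-0.859, -0.426, 0.285], [-0.255, -0.126, -0.959]] [-0.549 -0.033  0.391]
```

View pics/top0.png

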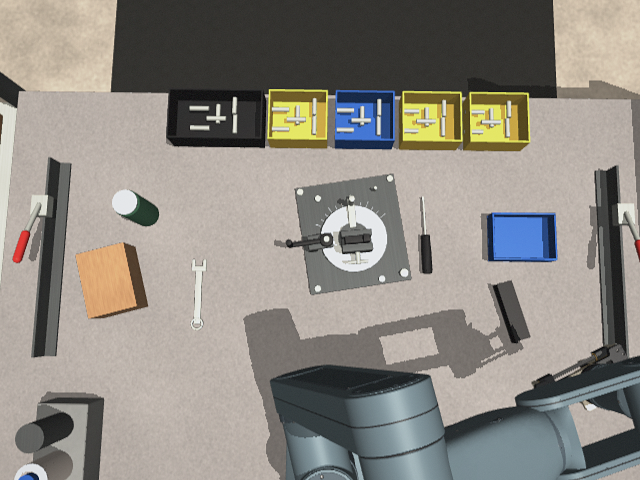

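View pics/scene0.png

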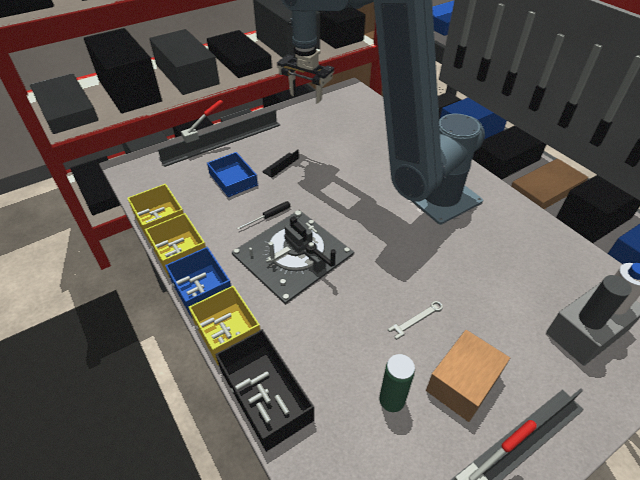

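```bash
python3 - <<'E'
import cv2
a=cv2.imread("pics/top0.png")[165:305,270:440]; cv2.imwrite("pics/top0c.png",cv2.resize(a,None,fx=4.7,fy=4.25,interpolation=cv2.INTER_CUBIC)[:600,:800])
a=cv2.imread("pics/scene0.png")[195:305,225:365]; cv2.imwrite("pics/scene0c.png",cv2.resize(a,None,fx=5.4,fy=5.4,interpolation=cv2.INTER_CUBIC))
E
```

```text
(no output)
```

View pics/top0c.png

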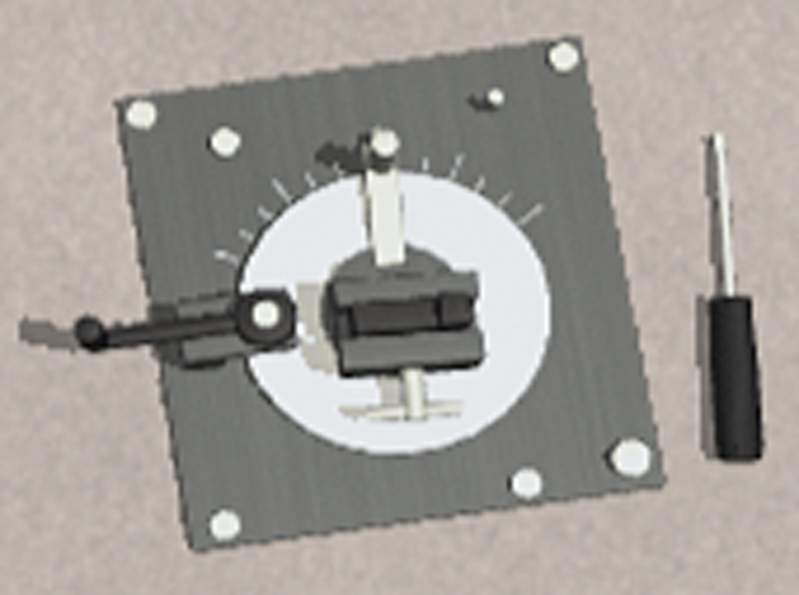

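View pics/scene0c.png

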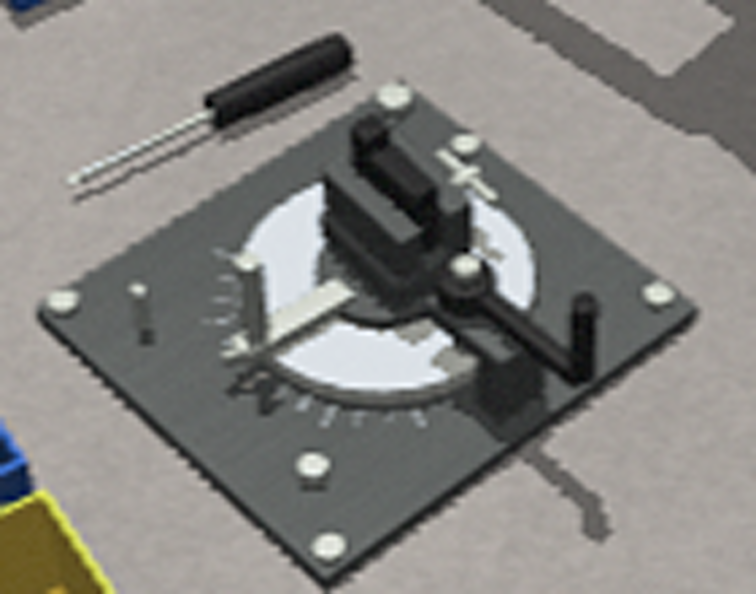

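Top view crop: the slim tall pin is top right of the plate (crop 495,97). The fat stud is top left (225,141). The head grip top is at (385,143), the knob grip post at (92,333), the knob hub at (266,315) and the nut at lower right (630,457).

```bash
cat > h.py <<'E'
import numpy as np, cv2
from scipy.spatial.transform import Rotation as Ro
def ray(d,u,v,z):
    K,R,t=d["mtx"],np.array(d["R"]),np.array(d["t"])
    r=R.T@np.linalg.solve(K,[u,v,1.]); c=-R.T@t
    return c+r*(z-c[2])/r[2]
def proj(d,X):
    p=d["mtx"]@(d["R"]@np.array(X)+d["t"]); return p[:2]/p[2]
E
python3 - <<'E'
from h import *
from workcell import arm
d=arm.get_image("top"); e=arm.get_image("scene")
f=lambda x,y,z: ray(d,x/4.7+270-.4,y/4.25+165-.4,z)
g=lambda x,y,z: ray(e,x/5.4+225-.4,y/5.4+195-.4,z)
C=[f(116,100,.012),f(580,38,.012),f(664,485,.012),f(190,550,.012)]
print(np.round(C,4))
# rigid fit: base corners (x,y)
L=np.array([[155,130],[155,-130],[-125,-130],[-125,130]])/1000.
W=np.array(C)[:,:2]; 
z=((W-W.mean(0))@[1,1j]); l=((L-L.mean(0))@[1,1j]); q=(z*l.conj()).sum(); th=np.angle(q); print("th",th,"scale",abs(q)/(abs(l)**2).sum())
R=np.array([[np.cos(th),-np.sin(th)],[np.sin(th),np.cos(th)]]); o=W.mean(0)-R@L.mean(0); print("origin",o)
B=lambda P:(R.T@(P[:2]-o)).round(4)
for n,a,b,z in[("pin",(495,97),(138,289),.044),("stud",(225,141),(313,463),.024),("hgrip",(385,143),(246,260),.1),("kgrip",(92,333),(585,302),.136),("hub",(266,315),(466,265),.088),("nut",(630,457),(395,96),.022)]:
    p,r=f(*a,z),g(*b,z); print(n,p[:2].round(4),r[:2].round(4),"base:",B(p),B(r))
E
```

```text
[[ 0.687   0.0962  0.012 ]
 [ 0.73   -0.1605  0.012 ]
 [ 0.4564 -0.2062  0.012 ]
 [ 0.4135  0.0496  0.012 ]]
th 0.16669129663449972 scale 0.994694593697947
origin [ 0.55694925 -0.05770342]
pin [ 0.685 -0.111] [ 0.684  -0.1134] base: [ 0.1174 -0.0738] [ 0.1161 -0.076 ]
stud [0.6599 0.0351] [0.6572 0.0326] base: [0.117  0.0745] [0.1139 0.0725]
hgrip [ 0.6444 -0.0496] [ 0.6445 -0.0522] base: [ 0.0876 -0.0066] [ 0.0873 -0.0091]
kgrip [0.5276 0.097 ] [0.5285 0.0979] base: [-0.0033  0.1574] [-0.0023  0.1582]
hub [0.5455 0.0105] [0.5419 0.0059] base: [-0.      0.0692] [-0.0042  0.0652]
nut [ 0.4721 -0.1865] [ 0.4702 -0.1881] base: [-0.105  -0.1129] [-0.1072 -0.1142]
```

```bash
cat >> h.py <<'E'
def plan(s,target,ydir):
    """tool-frame dp (mm, along current axes) and turn about tool z (deg) to put TCP at target with tool y along +-ydir (world yaw)"""
    R=Ro.from_rotvec(s["tcp_rot"]).as_matrix(); 
    dp=R.T@(np.array(target)-s["ee_pos"])*1000
    ya=np.arctan2(R[1,1],R[0,1]); w=ydir-ya; w=(w+np.pi)%(2*np.pi)-np.pi
    print("tool x",R[:,0].round(3),"y",R[:,1].round(3),"z",R[:,2].round(3),"yaw_y",ya.round(4))
    print("dp now-axes",dp.round(1),"turn about tool z deg",np.degrees(-w).round(2),"or",np.degrees(-(w-np.sign(w)*np.pi)).round(2))
    return dp
E
python3 - <<'E'
from h import *
from workcell import arm
s=arm.read_state(); plan(s,[.5285,.098,.165],.167)
E
```

```text
tool x [0.896 0.444 0.   ] y [ 0.444 -0.896 -0.001] z [-0.     0.001 -1.   ] yaw_y -1.111
dp now-axes [ 517.  -403.    18.2] turn about tool z deg -73.23 or 106.77
```

View pics/wrist0.png

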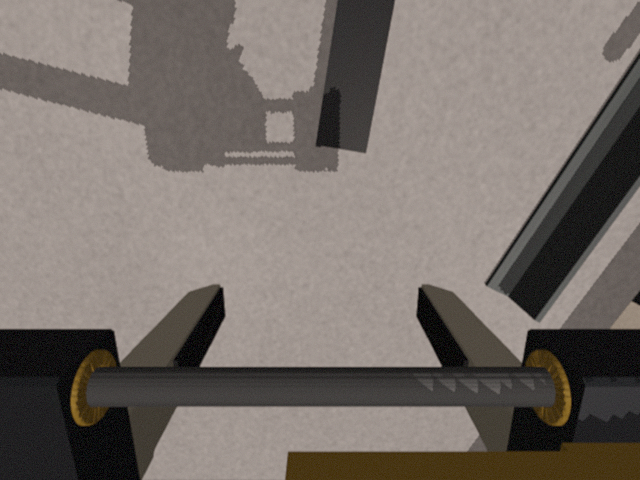

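```bash
python3 -m jog '[{"fingers":0,"dp":[47,-36.6,0],"delta_rot":[0,0,0]},{"fingers":0,"dp":[47,-36.6,0],"delta_rot":[0,0,0]},{"fingers":0,"dp":[47,-36.6,0],"delta_rot":[0,0,0]},{"fingers":0,"dp":[47,-36.6,0],"delta_rot":[0,0,0]},{"fingers":0,"dp":[47,-36.6,0],"delta_rot":[0,0,0]},{"fingers":0,"dp":[47,-36.6,0],"delta_rot":[0,0,0]},{"fingers":0,"dp":[47,-36.6,0],"delta_rot":[0,0,0]},{"fingers":0,"dp":[47,-36.6,0],"delta_rot":[0,0,0]}]'
python3 -m jog '[{"fingers":0,"dp":[47,-36.6,0],"delta_rot":[0,0,0]},{"fingers":0,"dp":[0,0,0],"delta_rot":[0,0,-10.5]},{"fingers":0,"dp":[0,0,0],"delta_rot":[0,0,-10.5]},{"fingers":0,"dp":[0,0,0],"delta_rot":[0,0,-10.5]},{"fingers":0,"dp":[0,0,0],"delta_rot":[0,0,-10.5]},{"fingers":0,"dp":[0,0,0],"delta_rot":[0,0,-10.5]},{"fingers":0,"dp":[0,0,0],"delta_rot":[0,0,-10.5]},{"fingers":0,"dp":[0,0,0],"delta_rot":[0,0,-10.2]}]'
python3 - <<'E'
from h import *
from workcell import arm
s=arm.read_state(); plan(s,[.5285,.098,.165],.167); print(s["gripper_width"],s["ft_force"],s["joint_positions"].round(2))
d=arm.get_image("wrist"); cv2.imwrite("pics/w1.png",d["image"][:,:,::-1])
E
```

```text
time_s: 1.25
ee_pos: [0.4518, -0.0618, 0.1834]
tcp_rot: [3.058, 0.716, 0.001]
ft_force: [1.2, -1.5, 1.3]
gripper_width: 0.0462
time_s: 2.25
ee_pos: [0.4769, -0.0099, 0.1831]
tcp_rot: [-2.022, -2.405, 0.0]
ft_force: [-0.5, 0.3, 0.7]
gripper_width: 0.0467
tool x [-0.172  0.985  0.   ] y [ 0.985  0.172 -0.   ] z [-0.  0. -1.] yaw_y 0.1726
dp now-axes [97.4 69.4 18.1] turn about tool z deg 0.32 or -179.68
0.0467403384777915 [-0.45989902  0.2870269   0.74860234] [-0.26  0.13  1.7   0.    1.31 -0.43]
```

View pics/w1.png

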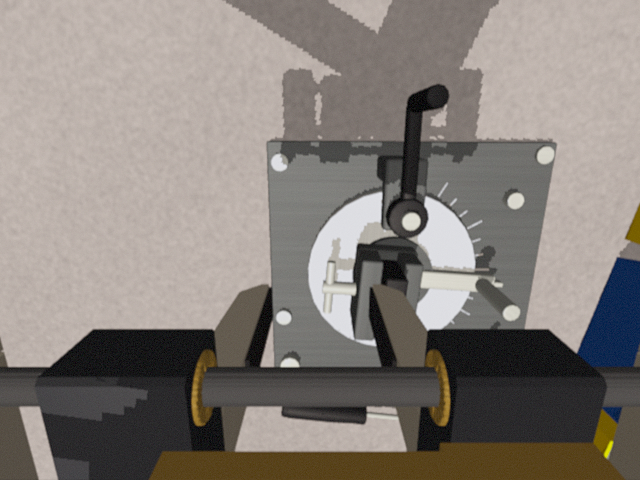

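Wrist view: knob post top is at about (436,96), hub bolt (410,219) and head grip top (511,312). I'll check them against the previous fixes.

```bash
python3 - <<'E'
from h import *
from workcell import arm
d=arm.get_image("wrist")
for n,u,v,z in[("kg",436,96,.136),("hub",411,220,.088),("hg",511,312,.1)]: print(n,ray(d,u,v,z).round(4))
print(proj(d,[.5285,.098,.136]),proj(d,[.6445,-.051,.1]))
E
```

```text
kg [0.5298 0.1014 0.136 ]
hub [0.5475 0.0134 0.088 ]
hg [ 0.6456 -0.0459  0.1   ]
[432.57744627 101.31680469] [507.7697031  317.22365996]
```

```bash
python3 -m jog '[{"fingers":0,"dp":[49.4,35,0],"delta_rot":[0,0,0.3]},{"fingers":0,"dp":[49.4,35,0],"delta_rot":[0,0,0]},{"fingers":0,"dp":[0,0,0],"delta_rot":[0,0,0]},{"fingers":0,"dp":[0,0,27],"delta_rot":[0,0,0]},{"fingers":0,"dp":[0,0,27],"delta_rot":[0,0,0]},{"fingers":0,"dp":[0,0,27],"delta_rot":[0,0,0]},{"fingers":0,"dp":[0,0,0],"delta_rot":[0,0,0]}]'
python3 - <<'E'
from h import *
from workcell import arm
s=arm.read_state(); plan(s,[.529,.0995,.102],.167); print(s["gripper_width"],s["ft_force"])
d=arm.get_image("wrist"); cv2.imwrite("pics/w2.png",d["image"][:,:,::-1])
E
```

```text
time_s: 3.22
ee_pos: [0.5277, 0.098, 0.1003]
tcp_rot: [-2.036, -2.387, 0.006]
ft_force: [0.9, -0.5, -0.4]
gripper_width: 0.0467
tool x [-0.158  0.987  0.001] y [ 0.987  0.158 -0.005] z [-0.005 -0.    -1.   ] yaw_y 0.1584
dp now-axes [ 1.2  1.5 -1.7] turn about tool z deg -0.49 or 179.51
0.046669632797054314 [ 0.8976527  -0.48633359 -0.35676655]
```

View pics/w2.png

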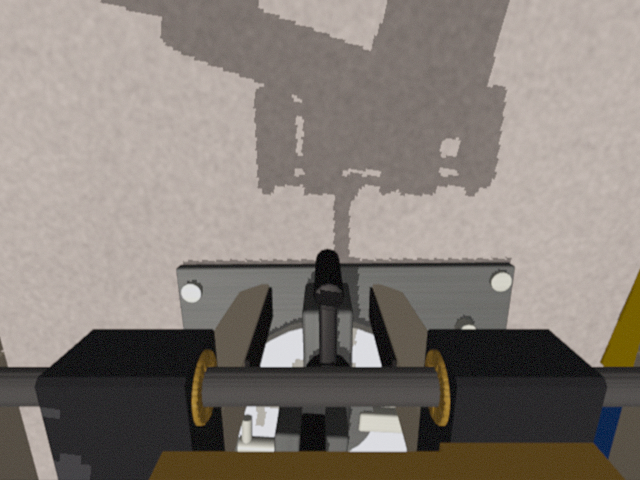

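The post stands between the fingers, slightly right of centre. Its top is at about (328,262), and I need to know how far along tool x it sits from the pads.

```bash
python3 - <<'E'
from h import *
from workcell import arm
d=arm.get_image("wrist"); s=arm.read_state(); print(s["ee_pos"])
D=d["depth"]
for v in (252,258,264,270,276,282): print(v,D[v,322:335:4].round(4), ray(d,328,v,.136).round(4))
E
```

```text
[0.53007442 0.09829816 0.10280738]
252 [0.2267 0.2261 0.2277 0.2341] [0.5294 0.1237 0.136 ]
258 [0.2144 0.2157 0.2173 0.2219] [0.5298 0.1208 0.136 ]
264 [0.2056 0.2043 0.2068 0.2102] [0.5303 0.1178 0.136 ]
270 [0.197  0.1951 0.197  0.2016] [0.5308 0.1148 0.136 ]
276 [0.1893 0.1889 0.1887 0.1906] [0.5313 0.1118 0.136 ]
282 [0.1823 0.181  0.1812 0.1826] [0.5318 0.1088 0.136 ]
```

```bash
python3 - <<'E'
from h import *
from workcell import arm
d=arm.get_image("wrist"); s=arm.read_state(); print(s["ee_pos"])
D=d["depth"]
for v in range(246,312,4):
    z=D[v,328]; X=d["R"].T@(np.linalg.solve(d["mtx"],[328,v,1])*z-d["t"]); print(v,X.round(4))
a=d["image"][230:330,250:400,::-1]; cv2.imwrite("pics/w2c.png",cv2.resize(a,None,fx=5,fy=5,interpolation=cv2.INTER_CUBIC))
E
```

```text
[0.53063014 0.09840788 0.10335237]
246 [ 5.393e-01  8.540e-02 -2.000e-04]
250 [0.5339 0.1082 0.0841]
254 [0.5336 0.1086 0.0931]
258 [0.5335 0.1085 0.1002]
262 [0.5334 0.1087 0.1075]
266 [0.5334 0.1079 0.1119]
270 [0.5332 0.1085 0.1195]
274 [0.533  0.1087 0.1259]
278 [0.533  0.1084 0.1306]
282 [0.5329 0.1084 0.1357]
286 [0.5333 0.1062 0.1353]
290 [0.5336 0.1043 0.1357]
294 [0.534  0.1018 0.135 ]
298 [0.5182 0.1771 0.3042]
302 [0.5346 0.0982 0.1361]
306 [0.535  0.0959 0.1359]
310 [0.5408 0.0672 0.0821]
```

View pics/w2c.png

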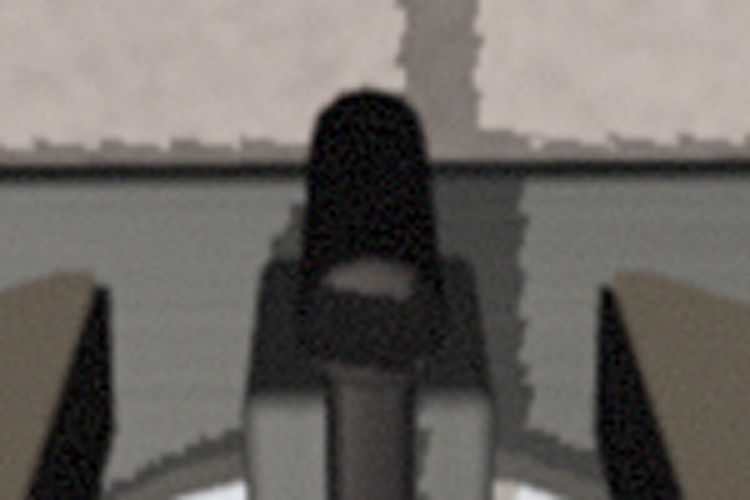

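```bash
python3 -m jog '[{"fingers":0,"dp":[3,2,0],"delta_rot":[0,0,0]},{"fingers":-1,"dp":[0,0,0],"delta_rot":[0,0,0]},{"fingers":-1,"dp":[0,0,0],"delta_rot":[0,0,0]},{"fingers":-1,"dp":[0,0,0],"delta_rot":[0,0,0]},{"fingers":-1,"dp":[0,0,0],"delta_rot":[0,0,0]}]' 45
python3 - <<'E'
from h import *
from workcell import arm
s=arm.read_state(); plan(s,[.533,.102,.102],.167); print(s["ee_pos"],s["gripper_width"],s["ft_force"],s["ft_torque"])
E
```

```text
time_s: 4.0
ee_pos: [0.5314, 0.1022, 0.1022]
tcp_rot: [-2.035, -2.393, 0.0]
ft_force: [-0.9, -0.7, 0.4]
gripper_width: 0.011
tool x [-0.161  0.987  0.   ] y [ 0.987  0.161 -0.   ] z [-0.  0. -1.] yaw_y 0.1613
dp now-axes [-0.5  1.6  0.2] turn about tool z deg -0.33 or 179.67
[0.53138642 0.1022347  0.10215228] 0.010972388412072858 [-0.86054491 -0.69550675  0.40210774] [-0.06393956 -0.12118931 -0.03015932]
```

```bash
python3 - <<'E'
from h import *
from workcell import arm
d=arm.get_image("wrist"); s=arm.read_state(); print(s["ee_pos"],s["gripper_width"])
a=d["image"][230:390,200:440,::-1]; cv2.imwrite("pics/w3c.png",cv2.resize(a,None,fx=3.3,fy=3.3,interpolation=cv2.INTER_CUBIC))
D=d["depth"]
for v in range(246,330,6):
  for u in (318,):
    z=D[v,u]; X=d["R"].T@(np.linalg.solve(d["mtx"],[u,v,1])*z-d["t"]); print(v,X.round(4))
E
```

```text
[0.53135248 0.10220664 0.10212743] 0.007220832471161456
246 [5.321e-01 8.840e-02 5.000e-04]
252 [0.533  0.0832 0.0006]
258 [0.5296 0.1079 0.0889]
264 [0.5297 0.1081 0.1   ]
270 [0.5298 0.1081 0.1096]
276 [0.5299 0.1079 0.1181]
282 [0.5299 0.1084 0.1275]
288 [0.5299 0.1082 0.1345]
294 [0.5303 0.1058 0.1362]
300 [0.5308 0.103  0.1369]
306 [0.5315 0.0988 0.1347]
312 [0.5319 0.096  0.1355]
318 [0.5366 0.0642 0.0812]
324 [0.5374 0.0596 0.0807]
```

View pics/w3c.png

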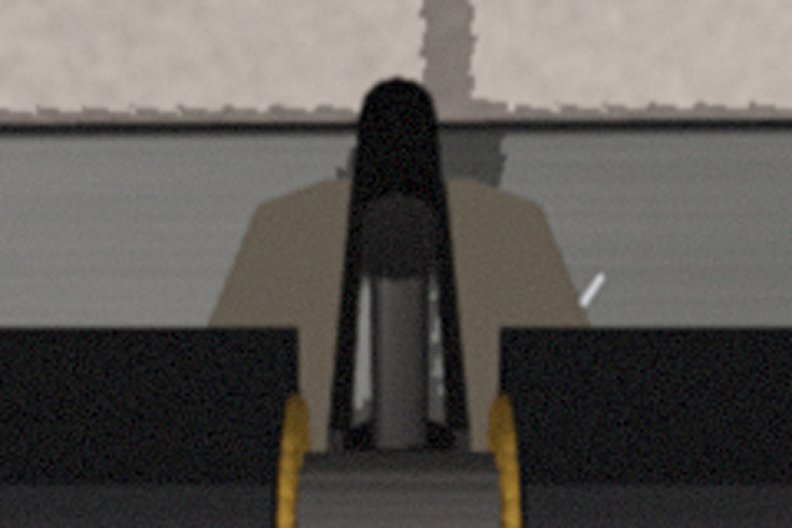

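```bash
python3 -m jog '[{"fingers":-1,"dp":[0,0,0],"delta_rot":[0,0,0]},{"fingers":-1,"dp":[0,0,0],"delta_rot":[0,0,0]}]' 45
python3 - <<'E'
from h import *
from workcell import arm
d=arm.get_image("wrist"); s=arm.read_state(); print(s["ee_pos"],s["gripper_width"],s["ft_force"])
a=d["image"][230:390,200:440,::-1]; cv2.imwrite("pics/w4c.png",cv2.resize(a,None,fx=3.3,fy=3.3,interpolation=cv2.INTER_CUBIC))
D=d["depth"]
R=Ro.from_rotvec(s["tcp_rot"]).as_matrix()
for v in (270,290,300,310,330): 
  z=D[v,296:346:3]; u=np.arange(296,346,3)
  P=np.linalg.solve(d["mtx"],np.vstack([u,0*u+v,0*u+1.]))*z; X=d["R"].T@(P-d["t"][:,None]); T=R.T@(X-s["ee_pos"][:,None])*1000
  print(v,T.T.round(0).astype(int).tolist())
E
```

```text
time_s: 4.3
ee_pos: [0.5314, 0.1022, 0.1021]
tcp_rot: [-2.035, -2.393, 0.0]
ft_force: [0.3, 1.3, -0.6]
gripper_width: 0.0008
[0.53138703 0.10217583 0.10213439] 0.0007420569666818518 [-0.35592819 -0.00814025 -0.29082196]
270 [[-31, -20, 91], [-32, -17, 92], [-32, -15, 92], [-32, -12, 92], [0, -7, 8], [4, -5, -1], [6, -3, -6], [6, -1, -6], [6, 0, -7], [6, 2, -7], [6, 4, -8], [4, 6, -2], [0, 8, 7], [-32, 13, 92], [-31, 15, 91], [-31, 18, 91], [-31, 20, 91]]
290 [[10, -10, -43], [10, -9, -44], [10, -8, -43], [9, -6, -42], [9, -5, -42], [9, -4, -42], [9, -2, -42], [9, -1, -40], [7, 1, -37], [8, 2, -39], [10, 3, -42], [9, 5, -42], [9, 6, -41], [10, 7, -42], [10, 9, -43], [10, 10, -42], [9, 12, -42]]
300 [[9, -10, -52], [9, -9, -53], [9, -7, -53], [10, -6, -53], [10, -5, -53], [10, -3, -53], [9, -2, -53], [8, -1, -49], [3, 1, -39], [8, 2, -50], [9, 3, -52], [9, 4, -53], [10, 6, -53], [9, 7, -52], [9, 8, -53], [9, 10, -51], [9, 11, -52]]
310 [[9, -9, -62], [10, -8, -63], [9, -7, -62], [10, -5, -63], [9, -4, -62], [9, -3, -62], [9, -2, -62], [8, -1, -59], [-2, 1, -40], [8, 2, -59], [10, 3, -62], [9, 4, -62], [10, 5, -63], [9, 7, -62], [10, 8, -62], [9, 9, -62], [10, 10, -63]]
330 [[36, -5, -125], [36, -4, -124], [36, -3, -125], [36, -3, -125], [36, -2, -125], [36, -1, -126], [9, -2, -78], [8, 0, -76], [-47, 0, 20], [8, 2, -76], [10, 3, -78], [36, 3, -125], [36, 3, -125], [36, 4, -125], [37, 5, -126], [36, 5, -125], [36, 6, -125]]
```

View pics/w4c.png

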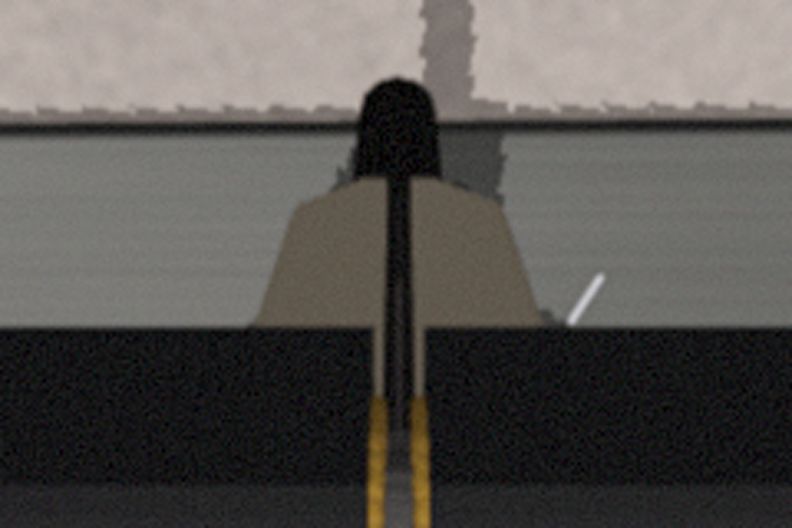

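```bash
python3 - <<'E'
from h import *
from workcell import arm
d=arm.get_image("scene"); s=arm.read_state()
p=proj(d,s["ee_pos"]).round(0); print(p, proj(d,[.5315,.102,.136]))
u,v=map(int,p)
a=d["image"][v-100:v+40,u-100:u+90,::-1]; cv2.imwrite("pics/s4c.png",cv2.resize(a,None,fx=4.1,fy=4.1,interpolation=cv2.INTER_CUBIC))
# camera centre in tool frame
w=arm.get_image("wrist"); c=-w["R"].T@w["t"]; R=Ro.from_rotvec(s["tcp_rot"]).as_matrix(); print((R.T@(c-s["ee_pos"])).round(4),(R.T@w["R"].T).round(2))
E
```

```text
[333. 260.] [332.87197945 251.91411949]
[ 0.0796  0.0009 -0.2014] [[ 0.   -0.96 -0.28]
 [ 1.    0.   -0.  ]
 [ 0.   -0.28  0.96]]
```

View pics/s4c.png

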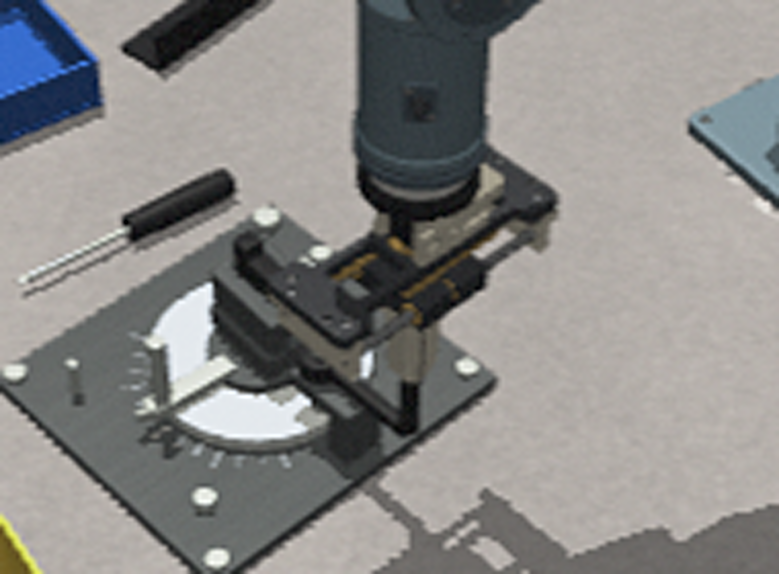

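The fingers shut completely, and both cameras show their tips only at about the top of the post. So the real tips sit well above the reported TCP. I'll measure that offset before moving.

```bash
python3 - <<'E'
from h import *
from workcell import arm
d=arm.get_image("wrist"); s=arm.read_state()
D=d["depth"];R=Ro.from_rotvec(s["tcp_rot"]).as_matrix()
for u in (308,330):
 for v in range(270,302,2):
  X=d["R"].T@(np.linalg.solve(d["mtx"],[u,v,1.])*D[v,u]-d["t"]); print(u,v,(R.T@(X-s["ee_pos"])*1000).round(1), X.round(4))
E
```

```text
308 270 [ 0.4 -6.7  7.2] [0.5248 0.1016 0.0949]
308 272 [ 1.1 -6.5  2.2] [0.5248 0.1023 0.1   ]
308 274 [ 1.6 -6.3 -2.3] [0.5249 0.1028 0.1044]
308 276 [ 2.1 -6.2 -6.5] [0.5249 0.1033 0.1087]
308 278 [  2.6  -6.1 -10.7] [0.525  0.1038 0.1128]
308 280 [  2.7  -6.  -13.7] [0.5251 0.1039 0.1159]
308 282 [  2.4  -5.9 -16. ] [0.5252 0.1037 0.1181]
308 284 [  3.   -5.7 -20.1] [0.5252 0.1043 0.1222]
308 286 [ 10.   -5.1 -38.9] [0.5248 0.1113 0.1411]
308 288 [  9.3  -5.  -39.8] [0.5249 0.1106 0.1419]
308 290 [  9.5  -5.  -42.4] [0.525  0.1108 0.1445]
308 292 [  9.3  -4.9 -44.2] [0.5251 0.1106 0.1463]
308 294 [  9.7  -4.8 -47.2] [0.5251 0.111  0.1494]
308 296 [  9.4  -4.7 -48.7] [0.5252 0.1107 0.1509]
308 298 [  9.3  -4.7 -50.6] [0.5253 0.1107 0.1528]
308 300 [  9.2  -4.6 -52.4] [0.5254 0.1106 0.1546]
330 270 [ 3.7  6.1 -1.2] [0.5369 0.1068 0.1034]
330 272 [ 3.7  6.1 -4.5] [0.5368 0.1069 0.1067]
330 274 [ 3.3  6.  -6.6] [0.5368 0.1065 0.1088]
330 276 [  3.8   5.9 -10.9] [0.5366 0.107  0.113 ]
330 278 [  3.5   5.9 -12.8] [0.5366 0.1066 0.115 ]
330 280 [  3.8   5.8 -16.5] [0.5365 0.1069 0.1187]
330 282 [  4.1   5.7 -20. ] [0.5364 0.1072 0.1222]
330 284 [  3.9   5.6 -22.1] [0.5363 0.107  0.1242]
330 286 [  9.1   5.3 -36.9] [0.5351 0.1121 0.139 ]
330 288 [  9.6   5.2 -40.4] [0.535  0.1126 0.1425]
330 290 [ 10.    5.1 -43.4] [0.5348 0.1129 0.1456]
330 292 [  9.6   5.1 -44.9] [0.5349 0.1125 0.147 ]
330 294 [  9.9   5.  -47.7] [0.5347 0.1128 0.1499]
330 296 [  9.6   5.  -49.1] [0.5348 0.1125 0.1512]
330 298 [  9.4   4.9 -50.8] [0.5348 0.1123 0.153 ]
330 300 [  9.3   4.9 -52.7] [0.5347 0.1122 0.1548]
```

The tips are about 37 mm behind the reported TCP, and the body is about 124 mm behind it (84 expected), so the physical gripper is about 38 mm shorter than the reported TCP implies. I'll reopen and descend 41 mm further.

```bash
python3 -m jog '[{"fingers":0,"dp":[0,0,0],"delta_rot":[0,0,0]},{"fingers":0,"dp":[0,0,0],"delta_rot":[0,0,0]},{"fingers":0,"dp":[0,0,0],"delta_rot":[0,0,0]},{"fingers":0,"dp":[0,0,0],"delta_rot":[0,0,0]}]'
python3 -m jog '[{"fingers":0,"dp":[0,0,14],"delta_rot":[0,0,0]},{"fingers":0,"dp":[0,0,14],"delta_rot":[0,0,0]},{"fingers":0,"dp":[0,0,13],"delta_rot":[0,0,0]},{"fingers":0,"dp":[0,0,0],"delta_rot":[0,0,0]}]'
python3 - <<'E'
from h import *
from workcell import arm
d=arm.get_image("wrist"); cv2.imwrite("pics/w5.png",d["image"][:,:,::-1])
E
```

```text
time_s: 5.0
ee_pos: [0.5314, 0.1022, 0.1021]
tcp_rot: [-2.035, -2.393, 0.0]
ft_force: [-0.4, -0.3, 0.6]
gripper_width: 0.0361
time_s: 5.5
ee_pos: [0.53, 0.1022, 0.0594]
tcp_rot: [-2.034, -2.391, 0.004]
ft_force: [0.0, 0.0, -0.0]
gripper_width: 0.0465
```

View pics/w5.png

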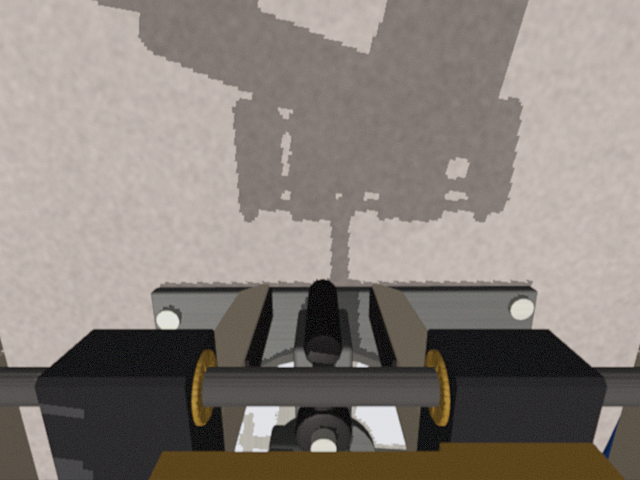

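Now the post stands between the pads, with its top at (323,350) above the tips. Closing.

```bash
python3 -m jog '[{"fingers":-1,"dp":[0,0,0],"delta_rot":[0,0,0]},{"fingers":-1,"dp":[0,0,0],"delta_rot":[0,0,0]},{"fingers":-1,"dp":[0,0,0],"delta_rot":[0,0,0]},{"fingers":-1,"dp":[0,0,0],"delta_rot":[0,0,0]},{"fingers":-1,"dp":[0,0,0],"delta_rot":[0,0,0]},{"fingers":-1,"dp":[0,0,0],"delta_rot":[0,0,0]}]' 45
python3 - <<'E'
from h import *
from workcell import arm
s=arm.read_state(); plan(s,[.531,.102,.061],.167); print(s["ee_pos"],s["ft_force"],s["ft_torque"])
E
```

```text
time_s: 6.3
ee_pos: [0.5313, 0.1022, 0.0614]
tcp_rot: [2.035, 2.393, -0.0]
ft_force: [-2.5, 0.3, 4.4]
gripper_width: 0.0142
tool x [-0.161  0.987 -0.   ] y [ 0.987  0.161 -0.   ] z [-0. -0. -1.] yaw_y 0.1613
dp now-axes [-0.1 -0.3  0.4] turn about tool z deg -0.32 or 179.68
[0.53131628 0.10219808 0.06140906] [-2.49382047  0.31400267  4.44211173] [-0.09453162  0.20620903  0.02551849]
```

Gripped at 14.2 mm. Loosening is tool −y with negative z turn.

```bash
python3 -m jog '[{"fingers":-1,"dp":[-0.34,-7.84,0],"delta_rot":[0,0,-5]},{"fingers":-1,"dp":[-0.34,-7.84,0],"delta_rot":[0,0,-5]},{"fingers":-1,"dp":[-0.34,-7.84,0],"delta_rot":[0,0,-5]}]'
python3 - <<'E'
from h import *
from workcell import arm
s=arm.read_state(); R=Ro.from_rotvec(s["tcp_rot"]).as_matrix(); print("tool force",(R.T@s["ft_force"]).round(1),s["gripper_width"], np.degrees(np.arctan2(R[1,1],R[0,1])))
E
```

```text
time_s: 6.68
ee_pos: [0.5104, 0.096, 0.0615]
tcp_rot: [1.701, 2.638, 0.004]
ft_force: [4.3, 2.2, -0.3]
gripper_width: 0.0143
tool force [0.3 4.8 0.3] 0.014344025094506534 24.364659015322307
```

```bash
python3 -m jog '[{"fingers":-1,"dp":[-0.34,-7.84,0],"delta_rot":[0,0,-5]},{"fingers":-1,"dp":[-0.34,-7.84,0],"delta_rot":[0,0,-5]},{"fingers":-1,"dp":[-0.34,-7.84,0],"delta_rot":[0,0,-5]},{"fingers":-1,"dp":[-0.34,-7.84,0],"delta_rot":[0,0,-5]},{"fingers":-1,"dp":[-0.34,-7.84,0],"delta_rot":[0,0,-5]},{"fingers":-1,"dp":[-0.34,-7.84,0],"delta_rot":[0,0,-5]}]'
python3 -m jog '[{"fingers":-1,"dp":[-0.34,-7.84,0],"delta_rot":[0,0,-5]},{"fingers":-1,"dp":[-0.34,-7.84,0],"delta_rot":[0,0,-5]},{"fingers":-1,"dp":[-0.34,-7.84,0],"delta_rot":[0,0,-5]},{"fingers":-1,"dp":[-0.34,-7.84,0],"delta_rot":[0,0,-5]},{"fingers":-1,"dp":[-0.34,-7.84,0],"delta_rot":[0,0,-5]},{"fingers":-1,"dp":[-0.34,-7.84,0],"delta_rot":[0,0,-5]},{"fingers":-1,"dp":[0,0,0],"delta_rot":[0,0,0]}]'
python3 - <<'E'
from h import *
from workcell import arm
s=arm.read_state(); R=Ro.from_rotvec(s["tcp_rot"]).as_matrix(); print("tool force",(R.T@s["ft_force"]).round(1),s["gripper_width"], np.degrees(np.arctan2(R[1,1],R[0,1])))
print(s["joint_positions"].round(2),s["ee_pos"])
c=np.array([.5313,.1022])-.09*np.array([-.161,.987]); v=s["ee_pos"][:2]-c; print(c,np.linalg.norm(v),np.arctan2(v[1],v[0])-np.pi/2-.1617)
E
```

```text
time_s: 7.42
ee_pos: [0.4734, 0.067, 0.0614]
tcp_rot: [0.961, 2.99, 0.004]
ft_force: [1.6, 4.6, 2.1]
gripper_width: 0.0142
time_s: 8.3
ee_pos: [0.4556, 0.0226, 0.0614]
tcp_rot: [-0.157, -3.137, -0.001]
ft_force: [-4.0, 0.6, 5.4]
gripper_width: 0.0143
tool force [ 4.   0.2 -5.4] 0.014315728977724493 84.25349230514253
[-0.2   0.22  1.92  0.    1.   -1.67] [0.45563364 0.02258121 0.06137843]
[0.54579 0.01337] 0.09062569284116834 1.3072803514393059
```

```bash
python3 -m jog '[{"fingers":-1,"dp":[-0.34,-7.84,0],"delta_rot":[0,0,-5]},{"fingers":-1,"dp":[0,0,0],"delta_rot":[0,0,0]},{"fingers":0,"dp":[0,0,0],"delta_rot":[0,0,0]},{"fingers":0,"dp":[0,0,0],"delta_rot":[0,0,0]},{"fingers":0,"dp":[0,0,0],"delta_rot":[0,0,0]},{"fingers":0,"dp":[0,0,-32],"delta_rot":[0,0,0]},{"fingers":0,"dp":[0,0,-32],"delta_rot":[0,0,0]},{"fingers":0,"dp":[0,0,0],"delta_rot":[0,0,0]}]'
python3 - <<'E'
from h import *
from workcell import arm
s=arm.read_state(); plan(s,[.645,-.049,.125],1.656); print(s["gripper_width"],s["ft_force"].round(1))
d=arm.get_image("top"); a=d["image"][165:305,270:440,::-1]; cv2.imwrite("pics/t2c.png",cv2.resize(a,None,fx=4.25,fy=4.25,interpolation=cv2.INTER_CUBIC))
E
```

```text
time_s: 9.3
ee_pos: [0.4579, 0.0142, 0.1273]
tcp_rot: [0.021, 3.136, -0.002]
ft_force: [-0.1, -0.4, 0.0]
gripper_width: 0.0463
tool x [-1.     0.013 -0.005] y [ 0.013  1.    -0.001] z [ 0.005 -0.001 -1.   ] yaw_y 1.5577
dp now-axes [-187.9  -60.8    3.3] turn about tool z deg -5.63 or 174.37
0.04625564219293435 [-0.1 -0.4  0. ]
```

View pics/t2c.png

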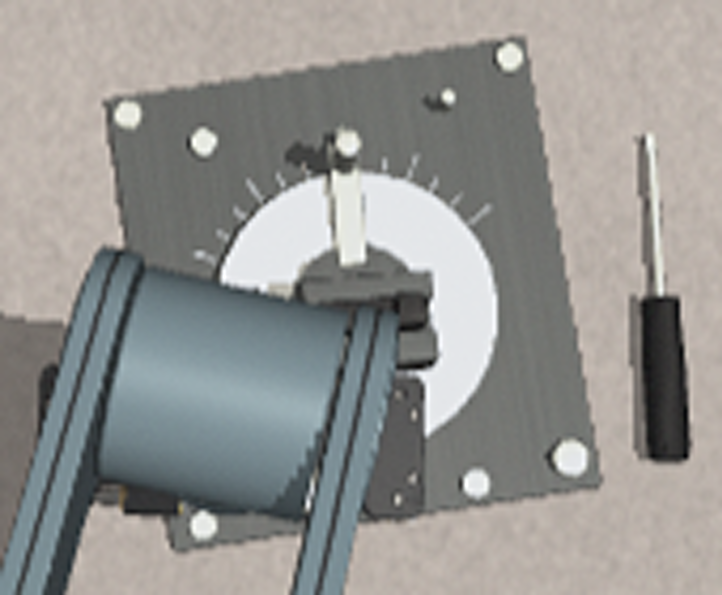

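```bash
python3 -m jog '[{"fingers":0,"dp":[-47,-15.2,0],"delta_rot":[0,0,0]},{"fingers":0,"dp":[-47,-15.2,0],"delta_rot":[0,0,0]},{"fingers":0,"dp":[-47,-15.2,0],"delta_rot":[0,0,0]},{"fingers":0,"dp":[-47,-15.2,0],"delta_rot":[0,0,-5.5]},{"fingers":0,"dp":[0,0,0],"delta_rot":[0,0,0]},{"fingers":0,"dp":[0,0,0],"delta_rot":[0,0,0]}]'
python3 - <<'E'
from h import *
from workcell import arm
d=arm.get_image("wrist"); cv2.imwrite("pics/w6.png",d["image"][:,:,::-1])
s=arm.read_state(); plan(s,[.645,-.049,.029],1.656)
print(proj(d,[.645,-.049,.1]),proj(d,[.685,-.111,.044]),proj(d,[.685,-.111,.012]))
E
```

```text
time_s: 10.1
ee_pos: [0.6415, -0.0482, 0.1232]
tcp_rot: [0.129, -3.135, -0.002]
ft_force: [-1.2, 0.1, 0.5]
gripper_width: 0.0466
tool x [-0.997 -0.082  0.003] y [-0.082  0.997  0.001] z [-0.003  0.001 -1.   ] yaw_y 1.6531
dp now-axes [-3.8 -1.4 94.9] turn about tool z deg -0.16 or 179.84
[317.84242081 265.74098722] [237.31813501 282.90670412] [244.9927328  269.05944882]
```

View pics/w6.png

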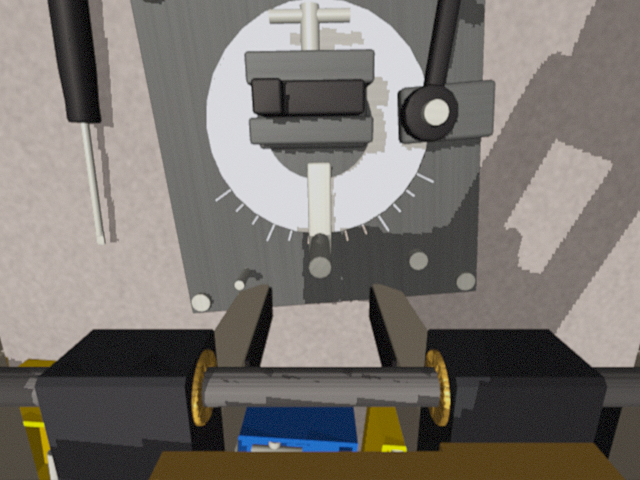

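The wrist view shows the head grip top (320,266) and the pin top near (239,285), both close to prediction. I'll zoom for the alignment geometry.

```bash
python3 - <<'E'
from h import *
from workcell import arm
im=cv2.imread("pics/w6.png"); a=im[225:305,180:340]; cv2.imwrite("pics/w6c.png",cv2.resize(a,None,fx=5,fy=5,interpolation=cv2.INTER_CUBIC))
E
```

```text
(no output)
```

View pics/w6c.png

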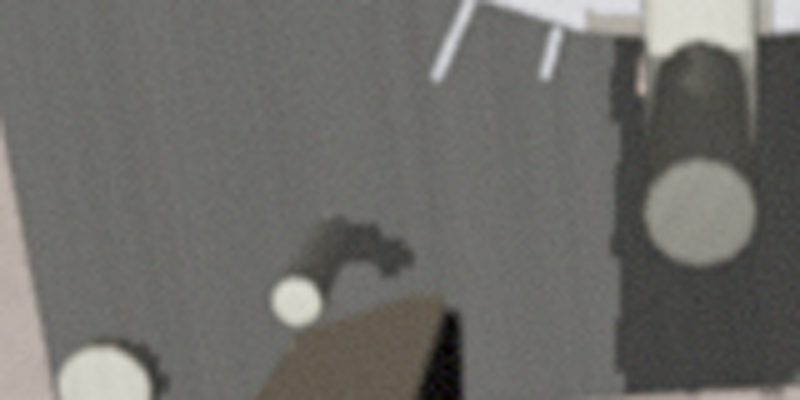

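```bash
python3 - <<'E'
from h import *
from workcell import arm
from scipy.optimize import least_squares
def flange(d,roi,zmid=.026,hsv=None):
    im=d["image"]; m=((im.min(2)>185)&(im.max(2).astype(int)-im.min(2)<30)).astype(np.uint8)
    M=np.zeros_like(m); M[roi[1]:roi[3],roi[0]:roi[2]]=m[roi[1]:roi[3],roi[0]:roi[2]]
    M=cv2.morphologyEx(M,cv2.MORPH_OPEN,np.ones((5,5)))
    c=max(cv2.findContours(M,cv2.RETR_EXTERNAL,cv2.CHAIN_APPROX_NONE)[0],key=cv2.contourArea)
    h=cv2.convexHull(c)[:,0]
    P=np.array([ray(d,u,v,zmid)[:2] for u,v in h if v>3])
    r=least_squares(lambda p:np.hypot(*(P-p).T)-.085,[.557,-.058],loss="soft_l1",f_scale=.001)
    print("pivot",r.x.round(4),"n",len(P),"rms",np.sqrt((r.fun**2).mean()).round(5)); return r.x
d=arm.get_image("wrist"); c=flange(d,(195,0,440,240))
t=arm.get_image("top"); flange(t,(315,200,395,275))
g=ray(d,319.6,267,.1)[:2]; p=ray(d,239,284.8,.044)[:2]
print("grip",g,"pin",p)
for piv in(c,[.5569,-.0577]):
    v=g-piv; w=p-piv; print(np.hypot(*v),np.hypot(*w),np.arctan2(v[1],v[0]),np.arctan2(w[1],w[0]))
s=arm.read_state(); plan(s,[*g,.029],1.656)
E
```

```text
pivot [ 0.5581 -0.0558] n 30 rms 0.00604
pivot [ 0.5522 -0.1254] n 12 rms 0.02034
grip [ 0.64595394 -0.04762639] pin [ 0.68687926 -0.10959704]
0.08824591721594462 0.13959928142339084 0.09219465708513723 -0.3959890678323829
0.08962187989552725 0.13995681305837776 0.11263922002036214 -0.3798783669731737
tool x [-0.997 -0.083  0.001] y [-0.083  0.997  0.   ] z [-0.001  0.    -1.   ] yaw_y 1.6536
dp now-axes [-4.2 -0.  96. ] turn about tool z deg -0.14 or 179.86
```

```bash
python3 -m jog '[{"fingers":0,"dp":[-4.2,0,24],"delta_rot":[0,0,0]},{"fingers":0,"dp":[0,0,24],"delta_rot":[0,0,0]},{"fingers":0,"dp":[0,0,24],"delta_rot":[0,0,0]},{"fingers":0,"dp":[0,0,24],"delta_rot":[0,0,0]},{"fingers":0,"dp":[0,0,0],"delta_rot":[0,0,0]},{"fingers":-1,"dp":[0,0,0],"delta_rot":[0,0,0]},{"fingers":-1,"dp":[0,0,0],"delta_rot":[0,0,0]},{"fingers":-1,"dp":[0,0,0],"delta_rot":[0,0,0]}]'
python3 -m jog '[{"fingers":-1,"dp":[0,0,0],"delta_rot":[0,0,0]},{"fingers":-1,"dp":[0,0,0],"delta_rot":[0,0,0]},{"fingers":-1,"dp":[0,0,0],"delta_rot":[0,0,0]}]' 30
python3 - <<'E'
from h import *
from workcell import arm
s=arm.read_state(); plan(s,[.646,-.0476,.029],1.656); print(s["ft_force"])
E
```

```text
time_s: 11.25
ee_pos: [0.6478, -0.0484, 0.0302]
tcp_rot: [-0.13, 3.137, -0.001]
ft_force: [-0.3, -0.6, 0.2]
gripper_width: 0.0209
time_s: 11.62
ee_pos: [0.6477, -0.0483, 0.0299]
tcp_rot: [-0.13, 3.138, -0.0]
ft_force: [-1.2, 0.0, 4.5]
gripper_width: 0.0146
tool x [-0.997 -0.083 -0.001] y [-0.083  0.997 -0.   ] z [ 0.001 -0.    -1.   ] yaw_y 1.6536
dp now-axes [1.6 0.9 0.9] turn about tool z deg -0.14 or 179.86
[-1.15305355e+00  2.11176558e-03  4.49610819e+00]
```

```bash
python3 -m jog '[{"fingers":-1,"dp":[0.29,-7.15,0],"delta_rot":[0,0,4.66]},{"fingers":-1,"dp":[0.29,-7.15,0],"delta_rot":[0,0,4.66]},{"fingers":-1,"dp":[0.29,-7.15,0],"delta_rot":[0,0,4.66]},{"fingers":-1,"dp":[0.29,-7.15,0],"delta_rot":[0,0,4.66]},{"fingers":-1,"dp":[0.29,-7.15,0],"delta_rot":[0,0,4.66]},{"fingers":-1,"dp":[0.29,-7.15,0],"delta_rot":[0,0,4.66]},{"fingers":-1,"dp":[0,0,0],"delta_rot":[0,0,0]},{"fingers":-1,"dp":[0,0,0],"delta_rot":[0,0,0]}]'
python3 - <<'E'
from h import *
from workcell import arm
s=arm.read_state(); plan(s,[.646,-.0476,.029],1.656); print(s["ft_force"])
d=arm.get_image("top"); a=d["image"][165:305,270:440,::-1]; cv2.imwrite("pics/t3c.png",cv2.resize(a,None,fx=4.25,fy=4.25,interpolation=cv2.INTER_CUBIC))
d=arm.get_image("wrist"); cv2.imwrite("pics/w7.png",d["image"][:,:,::-1])
E
```

```text
time_s: 12.62
ee_pos: [0.6413, -0.0913, 0.0298]
tcp_rot: [0.629, 3.076, -0.002]
ft_force: [1.2, -3.7, 4.2]
gripper_width: 0.0145
tool x [-0.92   0.393 -0.002] y [ 0.393  0.92  -0.001] z [ 0.002 -0.002 -1.   ] yaw_y 1.1671
dp now-axes [12.8 42.   0.8] turn about tool z deg -28.01 or 151.99
[ 1.22837024 -3.72867194  4.21989085]
```

View pics/w7.png

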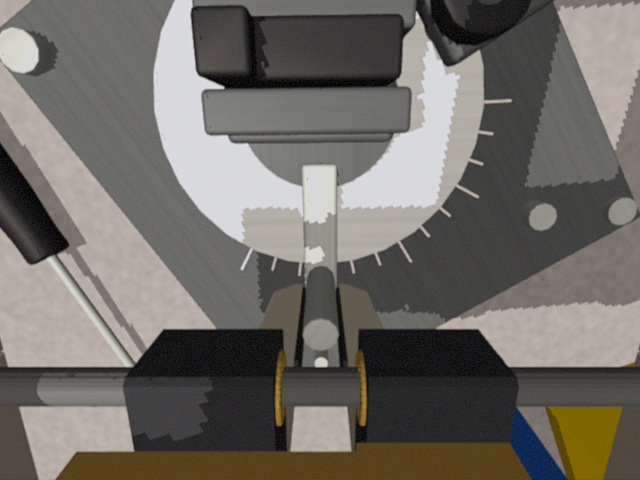

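View pics/t3c.png

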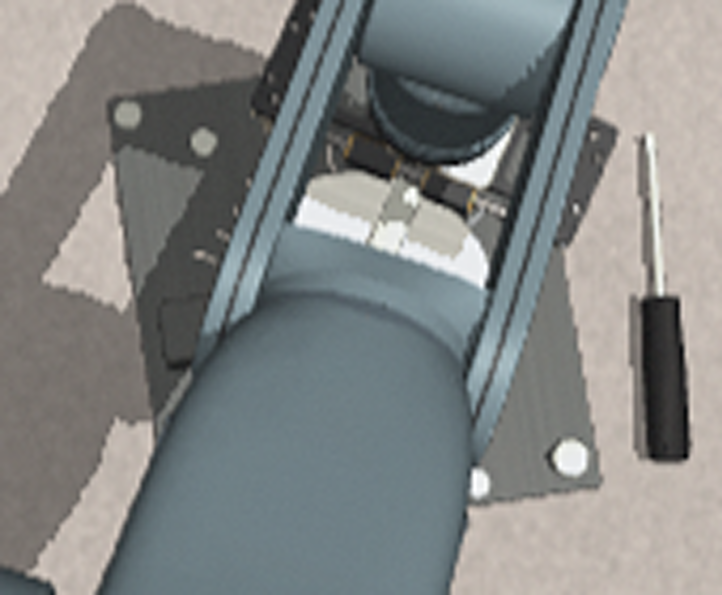

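```bash
python3 - <<'E'
import cv2
a=cv2.imread("pics/w7.png")[150:380,270:370]; cv2.imwrite("pics/w7c.png",cv2.resize(a,None,fx=5,fy=2.6,interpolation=cv2.INTER_CUBIC))
a=cv2.imread("pics/w7.png")[300:375,270:370]; cv2.imwrite("pics/w7d.png",cv2.resize(a,None,fx=8,fy=8,interpolation=cv2.INTER_CUBIC))
E
```

```text
(no output)
```

View pics/w7c.png

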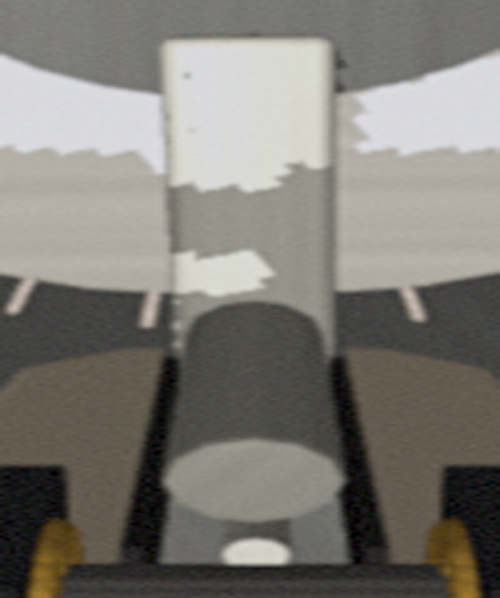

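View pics/w7d.png

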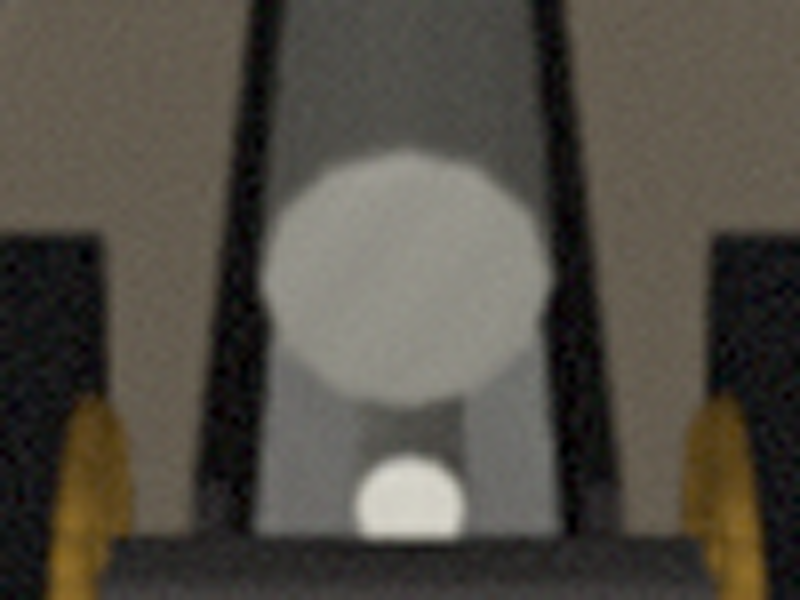

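```bash
python3 - <<'E'
from h import *
from workcell import arm
d=arm.get_image("wrist"); 
g=ray(d,320.6,333.8,.1)[:2]; p=ray(d,321,363.3,.044)[:2]; a=ray(d,319.1,167,.038)[:2]
def off(o,q,p):
    u=(q-o)/np.linalg.norm(q-o); w=p-o; return (u[0]*w[1]-u[1]*w[0])*1000, u@w*1000
print(g,p,a)
print("arm->grip line, pin offset mm",off(a,g,p))
for o in([.5581,-.0558],[.5569,-.0577],[.5585,-.057]):
    o=np.array(o); print(o,"pin off",off(o,g,p),"grip r",np.linalg.norm(g-o)*1000,"arm root off",off(o,g,a))
E
```

```text
[ 0.63935721 -0.08934133] [ 0.68699428 -0.1095212 ] [ 0.5850165  -0.06715662]
arm->grip line, pin offset mm (np.float64(-0.6776379647594546), np.float64(110.42539389882724))
[ 0.5581 -0.0558] pin off (np.float64(-0.47719398637263016), np.float64(139.64052468436554)) grip r 87.90765527365572 arm root off (np.float64(-0.22742256416319157), np.float64(29.213334078251336))
[ 0.5569 -0.0577] pin off (np.float64(-1.7739565613294275), np.float64(140.02432880345407)) grip r 88.3196813364738 arm root off (np.float64(1.244080956642149), np.float64(29.63810565734513))
[ 0.5585 -0.057 ] pin off (np.float64(-1.0454294078947464), np.float64(138.8098145727161)) grip r 87.08530810895854 arm root off (np.float64(0.4173240422788195), np.float64(28.39202993968499))
```

Aligned within about 1 mm: the pin centre is about 0.6 mm further clockwise than the arm line. A small nudge, then release and lift.

```bash
python3 -m jog '[{"fingers":-1,"dp":[0,-0.5,0],"delta_rot":[0,0,0.3]},{"fingers":-1,"dp":[0,0,0],"delta_rot":[0,0,0]},{"fingers":0,"dp":[0,0,0],"delta_rot":[0,0,0]},{"fingers":0,"dp":[0,0,0],"delta_rot":[0,0,0]},{"fingers":0,"dp":[0,0,0],"delta_rot":[0,0,0]},{"fingers":0,"dp":[0,0,-32],"delta_rot":[0,0,0]},{"fingers":0,"dp":[0,0,-32],"delta_rot":[0,0,0]},{"fingers":0,"dp":[0,0,-32],"delta_rot":[0,0,0]}]'
python3 -m jog '[{"fingers":0,"dp":[0,0,0],"delta_rot":[0,0,0]}]'
python3 - <<'E'
from h import *
from workcell import arm
d=arm.get_image("wrist"); cv2.imwrite("pics/w8.png",d["image"][:,:,::-1]); im=d["image"][:,:,::-1]
cv2.imwrite("pics/w8c.png",cv2.resize(im[150:290,270:370],None,fx=5,fy=4,interpolation=cv2.INTER_CUBIC))
s=arm.read_state(); plan(s,[.4555,.0148,.125],1.558)
E
```

```text
time_s: 13.78
ee_pos: [0.6399, -0.0905, 0.1257]
tcp_rot: [-0.639, -3.075, -0.0]
ft_force: [-0.5, -0.1, 0.1]
gripper_width: 0.0463
time_s: 13.9
ee_pos: [0.642, -0.0912, 0.128]
tcp_rot: [0.639, 3.07, -0.001]
ft_force: [0.4, -0.2, -0.8]
gripper_width: 0.0466
tool x [-0.917  0.399 -0.002] y [0.399 0.917 0.   ] z [ 0.002 -0.001 -1.   ] yaw_y 1.1607
dp now-axes [212.   23.    0.5] turn about tool z deg -22.76 or 157.24
```

View pics/w8.png

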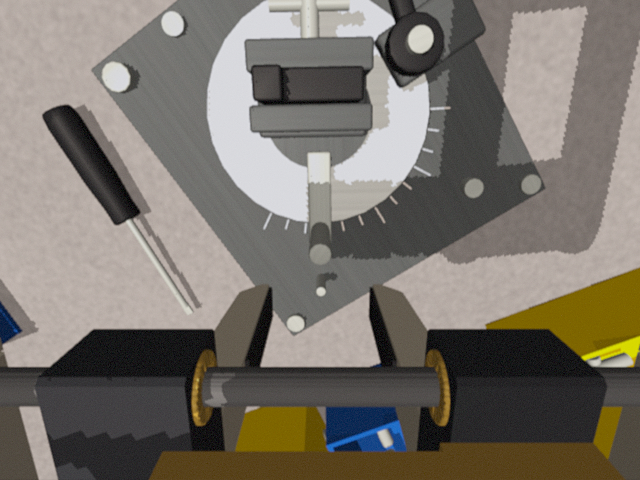

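View pics/w8c.png

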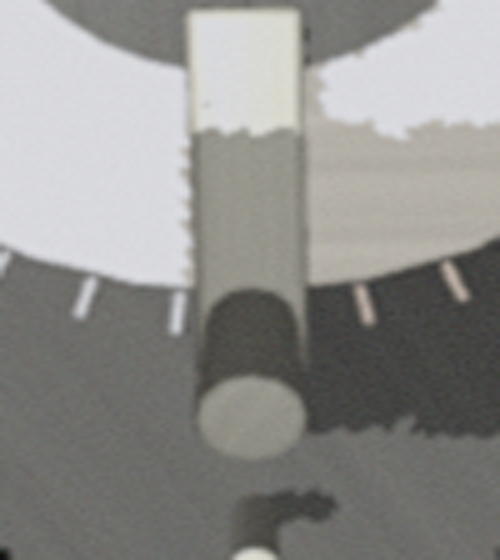

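```bash
python3 - <<'E'
from h import *
from workcell import arm
d=arm.get_image("wrist"); im=d["image"][:,:,::-1]
cv2.imwrite("pics/w8d.png",cv2.resize(im[235:305,280:360],None,fx=8,fy=8,interpolation=cv2.INTER_CUBIC))
g=ray(d,320.0,254,.1)[:2]; p=ray(d,320.6,291.3,.044)[:2]; a=ray(d,318.7,154,.038)[:2]
def off(o,q,p):
    u=(q-o)/np.linalg.norm(q-o); w=p-o; return (u[0]*w[1]-u[1]*w[0])*1000, u@w*1000
print(g,p,a,"arm->grip line, pin offset mm",off(a,g,p))
for o in([.5581,-.0558],[.5569,-.0577]):
    o=np.array(o); print(o,"pin off",off(o,g,p),"grip r",np.linalg.norm(g-o)*1000)
s=arm.read_state(); plan(s,[.4555,.0148,.125],1.558)
E
```

```text
[ 0.63765936 -0.0889733 ] [ 0.68428838 -0.10885391] [ 0.58364648 -0.06674227] arm->grip line, pin offset mm (np.float64(-0.6368484369125571), np.float64(109.09526703980917))
[ 0.5581 -0.0558] pin off (np.float64(-0.40430056678236737), np.float64(136.8870391100977)) grip r 86.1983697806913
[ 0.5569 -0.0577] pin off (np.float64(-1.7008856519007827), np.float64(137.26481406202979)) grip r 86.60307657373035
tool x [-0.917  0.399  0.001] y [ 0.399  0.917 -0.   ] z [-0.001  0.    -1.   ] yaw_y 1.1605
dp now-axes [211.   23.   -0.3] turn about tool z deg -22.77 or 157.23
```

View pics/w8d.png

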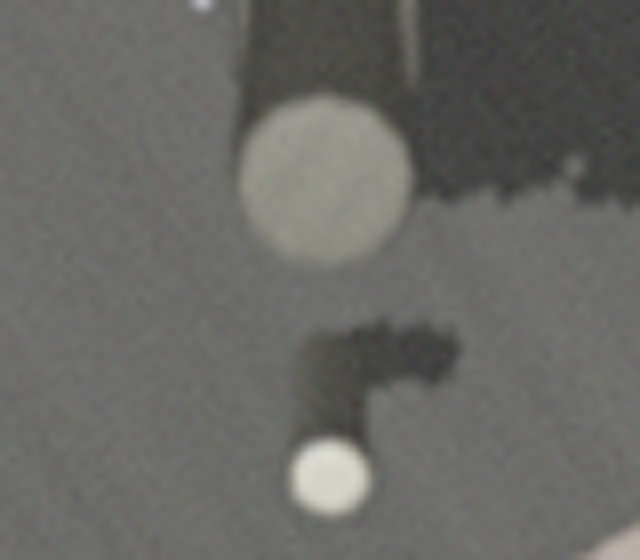

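```bash
python3 -m jog '[{"fingers":0,"dp":[52.8,5.75,0],"delta_rot":[0,0,0]},{"fingers":0,"dp":[52.8,5.75,0],"delta_rot":[0,0,0]},{"fingers":0,"dp":[52.8,5.75,0],"delta_rot":[0,0,0]},{"fingers":0,"dp":[52.8,5.75,0],"delta_rot":[0,0,-7.6]},{"fingers":0,"dp":[0,0,0],"delta_rot":[0,0,-7.6]},{"fingers":0,"dp":[0,0,0],"delta_rot":[0,0,-7.6]},{"fingers":0,"dp":[0,0,0],"delta_rot":[0,0,0]},{"fingers":0,"dp":[0,0,0],"delta_rot":[0,0,0]}]'
python3 - <<'E'
from h import *
from workcell import arm
s=arm.read_state(); plan(s,[.4558,.0146,.0614],1.558)
d=arm.get_image("wrist"); cv2.imwrite("pics/w9.png",d["image"][:,:,::-1]); print(proj(d,[.4558,.0146,.136]))
E
```

```text
time_s: 15.0
ee_pos: [0.4551, 0.0147, 0.1243]
tcp_rot: [-0.024, -3.14, -0.001]
ft_force: [-0.8, -0.4, -0.2]
gripper_width: 0.0465
tool x [-1.     0.015  0.002] y [0.015 1.    0.   ] z [-0.002  0.    -1.   ] yaw_y 1.5557
dp now-axes [-0.8 -0.1 62.9] turn about tool z deg -0.13 or 179.87
[319.14967403 282.73216748]
```

View pics/w9.png

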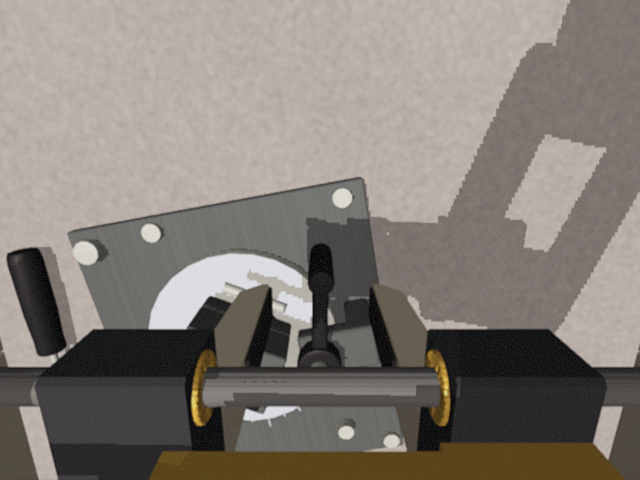

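The post top (320,283) is where predicted. Descend and pinch.

```bash
python3 -m jog '[{"fingers":0,"dp":[-0.8,0,21],"delta_rot":[0,0,0]},{"fingers":0,"dp":[0,0,21],"delta_rot":[0,0,0]},{"fingers":0,"dp":[0,0,21],"delta_rot":[0,0,0]},{"fingers":-1,"dp":[0,0,0],"delta_rot":[0,0,0]},{"fingers":-1,"dp":[0,0,0],"delta_rot":[0,0,0]},{"fingers":-1,"dp":[0,0,0],"delta_rot":[0,0,0]},{"fingers":-1,"dp":[0,0,0],"delta_rot":[0,0,0]},{"fingers":-1,"dp":[0,0,0],"delta_rot":[0,0,0]}]' 45
cat > f.py <<'E'
from h import *
from workcell import arm
s=arm.read_state(); R=Ro.from_rotvec(s["tcp_rot"]).as_matrix(); F=(R.T@s["ft_force"]).round(1)
c=np.array([.5458,.0134]); v=s["ee_pos"][:2]-c; a=(np.arctan2(v[1],v[0])-np.pi/2)%(2*np.pi)-.1617
print("tool F",F,"w",round(s["gripper_width"]*1000,1),"r",round(np.linalg.norm(v)*1000,1),"knob",round(a,3),"yaw_x-based",round((np.arctan2(R[1,0],R[0,0])-np.pi/2)%(2*np.pi)-.1613,3),"t",s["time_s"])
E
python3 f.py
```

```text
time_s: 16.05
ee_pos: [0.4572, 0.0147, 0.0629]
tcp_rot: [0.02, 3.14, -0.0]
ft_force: [-0.2, 1.6, 4.7]
gripper_width: 0.0146
tool F [ 0.2  1.6 -4.7] w 14.6 r 88.6 knob 1.395 yaw_x-based 1.397 t 16.05
```

```bash
python3 -m jog '[{"fingers":-1,"dp":[-0.22,6.28,0],"delta_rot":[0,0,4]},{"fingers":-1,"dp":[-0.22,6.28,0],"delta_rot":[0,0,4]}]'; python3 f.py;  python3 -m jog '[{"fingers":-1,"dp":[-0.22,6.28,0],"delta_rot":[0,0,4]},{"fingers":-1,"dp":[-0.22,6.28,0],"delta_rot":[0,0,4]}]'; python3 f.py
```

```text
time_s: 16.3
ee_pos: [0.4582, 0.0259, 0.0629]
tcp_rot: [0.241, 3.131, -0.004]
ft_force: [-0.7, -4.7, 3.4]
gripper_width: 0.0145
tool F [-0.1 -4.8 -3.4] w 14.5 r 88.4 knob 1.268 yaw_x-based 1.256 t 16.3
time_s: 16.55
ee_pos: [0.461, 0.0381, 0.0629]
tcp_rot: [0.459, 3.106, -0.004]
ft_force: [-1.2, -5.9, 3.2]
gripper_width: 0.0143
tool F [-0.5 -6.  -3.2] w 14.3 r 88.3 knob 1.126 yaw_x-based 1.116 t 16.55
```

```bash
for i in 1; do python3 -m jog '[{"fingers":-1,"dp":[-0.22,6.28,0],"delta_rot":[0,0,4]},{"fingers":-1,"dp":[-0.22,6.28,0],"delta_rot":[0,0,4]}]' >/dev/null; python3 f.py;  python3 -m jog '[{"fingers":-1,"dp":[-0.22,6.28,0],"delta_rot":[0,0,4]},{"fingers":-1,"dp":[-0.22,6.28,0],"delta_rot":[0,0,4]}]' >/dev/null; python3 f.py; done
```

```text
tool F [-1.8 -5.8 -4. ] w 14.5 r 88.2 knob 0.983 yaw_x-based 0.976 t 16.8
tool F [-3.2 -5.4 -4. ] w 14.4 r 88.1 knob 0.842 yaw_x-based 0.837 t 17.05
```

```bash
python3 -m jog '[{"fingers":-1,"dp":[-0.5,6.28,0],"delta_rot":[0,0,4]},{"fingers":-1,"dp":[-0.5,6.28,0],"delta_rot":[0,0,4]}]' >/dev/null; python3 f.py;  python3 -m jog '[{"fingers":-1,"dp":[-0.5,6.28,0],"delta_rot":[0,0,4]},{"fingers":-1,"dp":[-0.5,6.28,0],"delta_rot":[0,0,4]}]' >/dev/null; python3 f.py
```

```text
tool F [-1.8 -5.6 -5.9] w 14.1 r 88.0 knob 0.7 yaw_x-based 0.697 t 17.3
tool F [-0.2 -5.1 -7.2] w 14.3 r 87.9 knob 0.558 yaw_x-based 0.558 t 17.55
```

```bash
python3 -m jog '[{"fingers":-1,"dp":[-0.3,6.28,0],"delta_rot":[0,0,4]},{"fingers":-1,"dp":[-0.3,6.28,0],"delta_rot":[0,0,4]}]' >/dev/null; python3 f.py;  python3 -m jog '[{"fingers":-1,"dp":[-0.3,6.28,0],"delta_rot":[0,0,4]},{"fingers":-1,"dp":[-0.3,6.28,0],"delta_rot":[0,0,4]}]' >/dev/null; python3 f.py
```

```text
tool F [-1.8 -5.7 -7.2] w 14.5 r 87.9 knob 0.416 yaw_x-based 0.418 t 17.8
tool F [-1.3 -5.  -8.8] w 14.3 r 87.9 knob 0.275 yaw_x-based 0.278 t 18.05
```

```bash
python3 -m jog '[{"fingers":-1,"dp":[-0.3,6.28,-0.2],"delta_rot":[0,0,4]},{"fingers":-1,"dp":[-0.3,6.28,-0.2],"delta_rot":[0,0,4]}]' >/dev/null; python3 f.py;  python3 -m jog '[{"fingers":-1,"dp":[-0.3,6.28,-0.2],"delta_rot":[0,0,4]},{"fingers":-1,"dp":[-0.3,6.28,-0.2],"delta_rot":[0,0,4]}]' >/dev/null; python3 f.py
```

```text
tool F [-2.  -4.7 -4.4] w 14.3 r 87.9 knob 0.134 yaw_x-based 0.139 t 18.3
tool F [-2.5 -4.9 -2.1] w 14.2 r 87.9 knob -0.004 yaw_x-based -0.001 t 18.55
```

```bash
python3 -m jog '[{"fingers":-1,"dp":[-0.4,6.28,0],"delta_rot":[0,0,4]},{"fingers":-1,"dp":[-0.4,6.28,0],"delta_rot":[0,0,4]}]' >/dev/null; python3 f.py;  python3 -m jog '[{"fingers":-1,"dp":[-0.4,6.28,0],"delta_rot":[0,0,4]}]' >/dev/null; python3 f.py; python3 -m jog '[{"fingers":-1,"dp":[-0.4,6.28,0],"delta_rot":[0,0,4]}]' >/dev/null; python3 f.py
```

```text
tool F [-1.7 -4.5 -3.8] w 14.6 r 88.0 knob -0.145 yaw_x-based -0.141 t 18.8
tool F [-1.9 -4.5 -3.5] w 14.3 r 88.0 knob 6.067 yaw_x-based 6.073 t 18.925
tool F [-0.8 -4.6 -4.4] w 14.1 r 88.1 knob 5.996 yaw_x-based 6.003 t 19.05
```

```bash
python3 -m jog '[{"fingers":-1,"dp":[-0.4,6.28,0],"delta_rot":[0,0,4]}]' >/dev/null; python3 f.py;  python3 -m jog '[{"fingers":-1,"dp":[-0.4,6.28,0],"delta_rot":[0,0,4]}]' >/dev/null; python3 f.py
```

```text
tool F [-0.1 -6.  -4. ] w 14.2 r 88.1 knob 5.925 yaw_x-based 5.933 t 19.175
tool F [-1.  -5.5 -4.5] w 14.2 r 88.2 knob 5.855 yaw_x-based 5.863 t 19.3
```

```bash
python3 -m jog '[{"fingers":-1,"dp":[-0.4,6.28,0],"delta_rot":[0,0,4]}]' >/dev/null; python3 f.py
```

```text
tool F [-0.3 -5.5 -4.9] w 14.5 r 88.3 knob 5.786 yaw_x-based 5.794 t 19.425
```

```bash
python3 -m jog '[{"fingers":-1,"dp":[-0.4,6.28,0],"delta_rot":[0,0,4]}]' >/dev/null; python3 f.py
```

```text
tool F [-0.1 -6.2 -4.6] w 14.3 r 88.3 knob 5.717 yaw_x-based 5.724 t 19.55
```

```bash
python3 -m jog '[{"fingers":-1,"dp":[-0.4,6.28,0],"delta_rot":[0,0,4]}]' >/dev/null; python3 f.py
```

```text
tool F [ 0.6 -7.5 -4.6] w 14.0 r 88.4 knob 5.648 yaw_x-based 5.654 t 19.675
```

```bash
python3 -m jog '[{"fingers":-1,"dp":[0,0,0],"delta_rot":[0,0,0]}]' >/dev/null; python3 f.py;python3 -m jog '[{"fingers":-1,"dp":[0,0,0],"delta_rot":[0,0,0]}]' >/dev/null; python3 f.py
```

```text
tool F [ 1.4 -3.9 -3.2] w 14.5 r 88.4 knob 5.639 yaw_x-based 5.655 t 19.8
tool F [ 0.3 -5.  -3.9] w 14.3 r 88.4 knob 5.638 yaw_x-based 5.656 t 19.925
```

```bash
python3 -m jog '[{"fingers":-1,"dp":[-0.3,6.28,0],"delta_rot":[0,0,4]}]' >/dev/null; python3 f.py
```

```text
tool F [ 0.4 -6.8 -3.5] w 14.1 r 88.5 knob 5.579 yaw_x-based 5.585 t 20.05
```

```bash
python3 -m jog '[{"fingers":-1,"dp":[-0.3,4.7,0],"delta_rot":[0,0,3]}]' >/dev/null; python3 f.py
```

```text
tool F [ 0.8 -8.3 -4.4] w 13.8 r 88.5 knob 5.525 yaw_x-based 5.532 t 20.175
```

```bash
python3 -m jog '[{"fingers":-1,"dp":[-0.3,4.7,0],"delta_rot":[0,0,3]}]' >/dev/null; python3 f.py
```

```text
tool F [ 1.3 -9.2 -5.9] w 14.1 r 88.6 knob 5.474 yaw_x-based 5.48 t 20.3
```

```bash
python3 -m jog '[{"fingers":-1,"dp":[-0.2,4.7,0],"delta_rot":[0,0,3]}]' >/dev/null; python3 f.py
```

```text
tool F [ 0.7 -9.4 -5.6] w 14.1 r 88.6 knob 5.423 yaw_x-based 5.428 t 20.425
```

```bash
for i in 1 2 3; do python3 -m jog '[{"fingers":-1,"dp":[0,0,0],"delta_rot":[0,0,0]}]' >/dev/null; python3 f.py; done
```

```text
tool F [ 1.8 -8.2 -3.9] w 14.0 r 88.7 knob 5.417 yaw_x-based 5.429 t 20.55
tool F [ 1.  -7.3 -5.4] w 14.3 r 88.7 knob 5.417 yaw_x-based 5.429 t 20.675
tool F [ 0.6 -7.7 -4.4] w 14.0 r 88.7 knob 5.417 yaw_x-based 5.43 t 20.8
```

```bash
python3 -m jog '[{"fingers":-1,"dp":[-0.2,4.7,0],"delta_rot":[0,0,3]}]' >/dev/null; python3 f.py
```

```text
tool F [ 1.  -9.8 -5.3] w 14.2 r 88.7 knob 5.375 yaw_x-based 5.377 t 20.925
```

```bash
python3 -m jog '[{"fingers":-1,"dp":[-0.2,3.1,0],"delta_rot":[0,0,2]}]' >/dev/null; python3 f.py;  for i in 1 2 3; do python3 -m jog '[{"fingers":-1,"dp":[0,0,0],"delta_rot":[0,0,0]}]' >/dev/null; python3 f.py; done
```

```text
tool F [  1.4 -10.3  -6.5] w 14.3 r 88.7 knob 5.339 yaw_x-based 5.341 t 21.05
tool F [ 0.3 -9.4 -5.1] w 13.8 r 88.8 knob 5.335 yaw_x-based 5.342 t 21.175
tool F [ 0.8 -8.8 -4. ] w 14.3 r 88.8 knob 5.335 yaw_x-based 5.342 t 21.3
tool F [ 1.1 -9.4 -4.5] w 14.5 r 88.8 knob 5.335 yaw_x-based 5.342 t 21.425
```

Held force is about 9.2 N (firm is 8, overtight 11) and turning about 10.3 N. That's firm under any reading bias, so I'll release, lift and check.

```bash
python3 -m jog '[{"fingers":0,"dp":[0,0,0],"delta_rot":[0,0,0]},{"fingers":0,"dp":[0,0,0],"delta_rot":[0,0,0]},{"fingers":0,"dp":[0,0,0],"delta_rot":[0,0,0]},{"fingers":0,"dp":[0,0,-30],"delta_rot":[0,0,0]},{"fingers":0,"dp":[0,0,-35],"delta_rot":[0,0,0]},{"fingers":0,"dp":[0,0,-35],"delta_rot":[0,0,0]},{"fingers":0,"dp":[0,0,-20],"delta_rot":[0,0,0]},{"fingers":0,"dp":[0,0,0],"delta_rot":[0,0,0]}]'
python3 - <<'E'
from h import *
from workcell import arm
d=arm.get_image("wrist"); cv2.imwrite("pics/w10.png",d["image"][:,:,::-1])
d=arm.get_image("scene"); cv2.imwrite("pics/s10.png",cv2.resize(d["image"][195:305,225:365,::-1],None,fx=5.4,fy=5.4,interpolation=cv2.INTER_CUBIC))
E
```

```text
time_s: 22.42
ee_pos: [0.6118, 0.0737, 0.1848]
tcp_rot: [2.898, 1.208, 0.006]
ft_force: [-0.4, 0.3, -0.7]
gripper_width: 0.0461
```

View pics/w10.png

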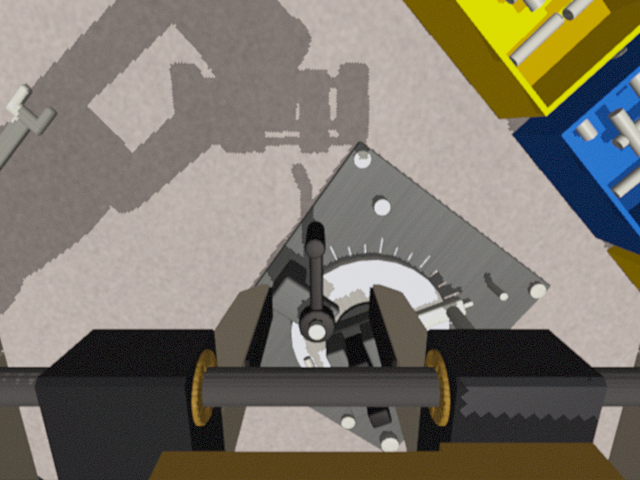

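View pics/s10.png

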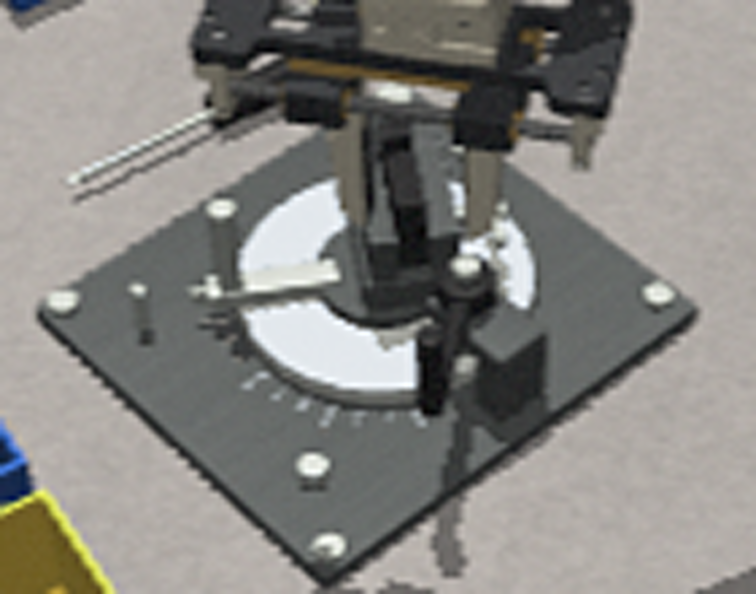

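```bash
python3 - <<'E'
from h import *
from workcell import arm
e=arm.get_image("scene"); w=arm.get_image("wrist")
g=lambda x,y,z: ray(e,x/5.4+225-.4,y/5.4+195-.4,z)[:2]
def off(o,q,p):
    u=(q-o)/np.linalg.norm(q-o); v=p-o; return (u[0]*v[1]-u[1]*v[0])*1000
G,P,T=g(221,209,.1),g(138,289,.044),g(195,291,.031)
for o in([.5581,-.0558],[.5569,-.0577],[.555,-.059]):
    o=np.array(o); print(G,P,T,"off grip-line",off(o,G,P).round(2),"tip-line",off(o,T,P).round(2),np.linalg.norm(G-o),np.linalg.norm(T-o))
cv2.imwrite("pics/w10c.png",cv2.resize(cv2.imread("pics/w10.png")[250:350,380:540],None,fx=5,fy=5,interpolation=cv2.INTER_CUBIC))
E
```

```text
[ 0.63740067 -0.09282839] [ 0.68403663 -0.1133764 ] [ 0.65339334 -0.10555573] off grip-line 1.11 tip-line 7.25 0.08751970220385863 0.10750094864190964
[ 0.63740067 -0.09282839] [ 0.68403663 -0.1133764 ] [ 0.65339334 -0.10555573] off grip-line -0.18 tip-line 6.61 0.08783144085578484 0.10770857067604839
[ 0.63740067 -0.09282839] [ 0.68403663 -0.1133764 ] [ 0.65339334 -0.10555573] off grip-line -1.3 tip-line 6.04 0.08907429899278459 0.10885166968435701
```

View pics/w10c.png

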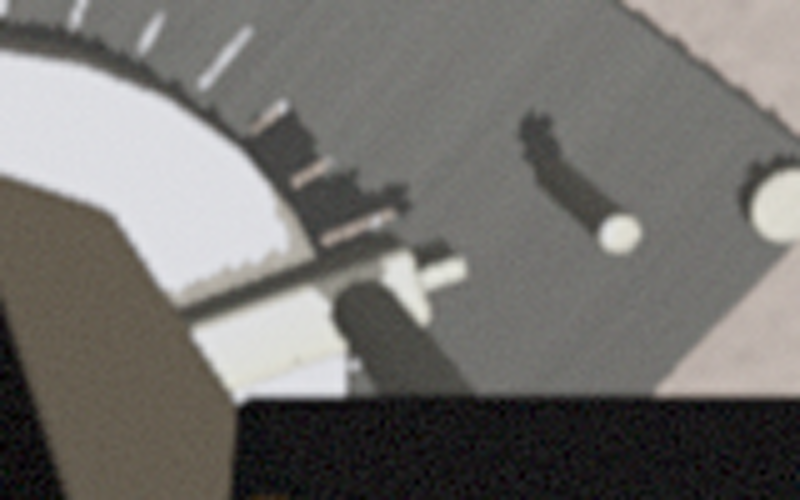

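```bash
python3 - <<'E'
from h import *
from workcell import arm
w=arm.get_image("wrist"); e=arm.get_image("scene")
g=lambda x,y,z: ray(w,x/5+380-.4,y/5+250-.4,z)[:2]
P=g(620,235,.044); T=g(463,269,.031); T2=g(412,290,.033)
def off(o,q,p):
    u=(q-o)/np.linalg.norm(q-o); v=p-o; return (u[0]*v[1]-u[1]*v[0])*1000
print(P,T)
for o in([.5581,-.0558],[.5569,-.0577]):
    o=np.array(o); print("tip-line",off(o,T,P).round(2),np.linalg.norm(T-o),np.linalg.norm(P-o))
cv2.imwrite("pics/s11.png",cv2.resize(e["image"][220:265,240:310,::-1],None,fx=11,fy=11,interpolation=cv2.INTER_CUBIC))
E
```

```text
[ 0.68342745 -0.10694036] [ 0.65660086 -0.09961833]
tip-line 4.21 0.10780754014986565 0.1353599105952684
tip-line 3.65 0.10815455665782767 0.13577115999638334
```

View pics/s11.png

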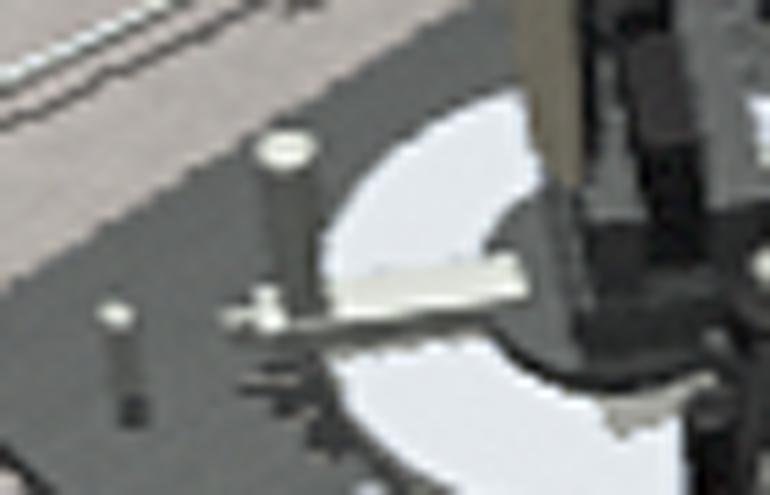

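```bash
python3 - <<'E'
from h import *
from workcell import arm
s=arm.read_state(); plan(s,[.642,-.0912,.175],1.1605)
E
```

```text
tool x [ 0.704  0.711 -0.002] y [ 0.711 -0.704 -0.002] z [-0.002  0.    -1.   ] yaw_y -0.7805
dp now-axes [-94.7 139.2   6.4] turn about tool z deg -111.21 or 68.79
```

```bash
python3 -m jog '[{"fingers":0,"dp":[-31.5,46.4,0],"delta_rot":[0,0,0]},{"fingers":0,"dp":[-31.5,46.4,0],"delta_rot":[0,0,0]},{"fingers":0,"dp":[-31.5,46.4,0],"delta_rot":[0,0,-10.1]},{"fingers":0,"dp":[0,0,0],"delta_rot":[0,0,-10.1]},{"fingers":0,"dp":[0,0,0],"delta_rot":[0,0,-10.1]},{"fingers":0,"dp":[0,0,0],"delta_rot":[0,0,-10.1]},{"fingers":0,"dp":[0,0,0],"delta_rot":[0,0,-10.1]},{"fingers":0,"dp":[0,0,0],"delta_rot":[0,0,-10.1]}]'
python3 -m jog '[{"fingers":0,"dp":[0,0,0],"delta_rot":[0,0,-10.1]},{"fingers":0,"dp":[0,0,0],"delta_rot":[0,0,-10.1]},{"fingers":0,"dp":[0,0,0],"delta_rot":[0,0,-10.1]},{"fingers":0,"dp":[0,0,0],"delta_rot":[0,0,-10.1]},{"fingers":0,"dp":[0,0,0],"delta_rot":[0,0,-10.1]},{"fingers":0,"dp":[0,0,0],"delta_rot":[0,0,0]},{"fingers":0,"dp":[0,0,0],"delta_rot":[0,0,0]}]'
python3 - <<'E'
from h import *
from workcell import arm
d=arm.get_image("wrist"); im=d["image"][:,:,::-1]; cv2.imwrite("pics/w12.png",im)
cv2.imwrite("pics/w12c.png",cv2.resize(im[120:300,250:390],None,fx=3.3,fy=3.3,interpolation=cv2.INTER_CUBIC))
E
```

```text
time_s: 23.72
ee_pos: [0.6425, -0.0909, 0.1819]
tcp_rot: [-1.885, -2.511, 0.001]
ft_force: [-0.1, 0.9, 0.6]
gripper_width: 0.0461
time_s: 24.6
ee_pos: [0.6427, -0.0909, 0.1825]
tcp_rot: [-0.648, -3.073, -0.0]
ft_force: [0.7, 0.2, -0.4]
gripper_width: 0.0468
```

View pics/w12.png

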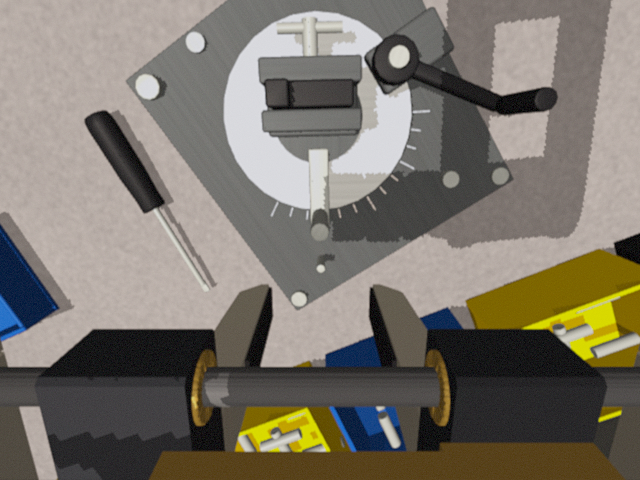

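View pics/w12c.png

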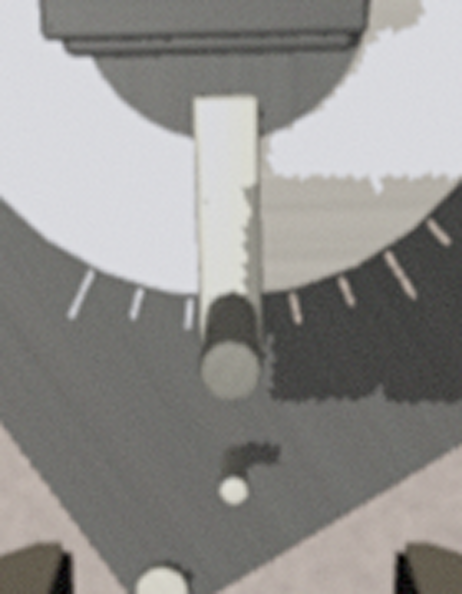

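```bash
python3 - <<'E'
from h import *
from workcell import arm
from scipy.optimize import least_squares
w=arm.get_image("wrist")
# flange left/bottom edge from the bright-to-dark step along image rows/rays, visible left side only
im=w["image"].min(2).astype(int); P=[]
for v in range(70,160,5):
    r=im[v,205:300]; i=np.argmax(r>170); P.append(ray(w,205+i-.5,v,.026)[:2])
for u in range(260,302,5):
    c=im[120:225,u]; j=120+np.max(np.nonzero(c[:]>195)); P.append(ray(w,u,j+.5,.026)[:2])
P=np.array(P); f=least_squares(lambda p:np.hypot(*(P-p).T)-.085,[.557,-.058],loss="soft_l1",f_scale=.001); o=f.x
print("pivot",o,"resid mm",(f.fun*1000).round(1))
g=ray(w,319.6,231.5,.1)[:2]; p=ray(w,320.5,268.2,.044)[:2]; a=ray(w,318.1,150,.038)[:2]
def off(o,q,p):
    u=(q-o)/np.linalg.norm(q-o); v=p-o; return (u[0]*v[1]-u[1]*v[0])*1000
print("grip",g,"pin",p)
print("arm-grip",off(a,g,p)); 
for q in(o,np.array([.5581,-.0558])): print(q,"pivot-grip",off(q,g,p),np.linalg.norm(g-q),np.linalg.norm(p-q),"arm root off",off(q,g,a),"pivot->root line",off(q,a,p))
E
```

```text
pivot [ 0.55801708 -0.05596717] resid mm [-0.5  0.4 -0.1 -0.3 -0.4 -0.2  0.2 -0.1 -0.1  0.   0.4  0.1 -0.   0.1
  0.5  0.2  0.2  0.4 -0.3 -0.2 -0.4 -0.4  0.1 -0.1  0.1 -0.3  0.5]
grip [ 0.63953498 -0.08961945] pin [ 0.68674057 -0.10970432]
arm-grip -0.723414242359055
[ 0.55801708 -0.05596717] pivot-grip -0.5522215459588808 0.0881909580564831 0.13948985807016862 arm root off -0.19703105751684052 pivot->root line 0.3905362612116048
[ 0.5581 -0.0558] pivot-grip -0.4439212709188359 0.08817829386108683 0.13947785875009078 arm root off -0.321672461014064 pivot->root line 1.0956826143340703
```

The fitted pivot and flange residuals are at most 0.5 mm, and the grip radius is 88.2 mm (nominal 88). The pointer line is about 0.5 mm off the pin, and the gripper is clear of everything. Handing in.

```bash
python3 -c "
from workcell import arm
print(arm.read_state()['ft_force'].round(1)); print(arm.hand_in())"
```

```text
[ 0.2 -0.4  0.8]
the job is handed in; nothing more can be done
None
```

I loosened the clamp knob about 1.4 rad and swung the head about 28° clockwise until the pointer lined up with the tall slim pin. I then retightened the knob to about -0.94 rad by feel and handed the job in at about 25 s.

**Last checks:**
- **Alignment:** with the clamp tight and the gripper lifted clear, the wrist view put the pin 0.5 to 0.7 mm off the head's arm line. The limit is 4 mm. The grip radius measured 88.2 mm against 88 nominal.
- **Clamp:** my push on the knob post read about 10.3 N turning and 9.2 N held still. Held still, 8 N is firm and 11 N is overtight.
- **Clearance:** the gripper was clear of everything with about zero wrist force. I saw no bystander move in the pictures, but I did not measure their positions again.

**What failed or disagreed:**
- **First pinch on the knob post:** it closed on air because the fingertips sit about 37 mm above the reported TCP. I measured that and allowed for it in every later grasp.
- **Force readings:** the loose knob read about 5 N while turning, against the stated 7 N. The true clamp push may therefore be 2 N or more higher than read; by my estimate it is still under the overtight limit.
- **Pointer tip:** two oblique readings of the tip itself put it 4 to 7 mm off. I discounted them because the tip was hard to make out, and relied on the closer view along the arm line.

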